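# Load the spoon steriliser, lock its lid and start the timer

## Task

Slide the steriliser's lid open and lay every porcelain spoon from the aluminium tray in its chamber, flat on the floor and none on top of another, then slide the lid fully shut. Lock the lid: pull the spring-loaded captive screw up until its thread takes hold and drive it clockwise to its stop, so that it stays up by itself. Then turn the recessed timer dial clockwise until its pointer points at the brass stud, and do not shove or knock over the other crockery, jars and bottles.

Things in the scene. Friction and masses are not known exactly. Their poses are not given: they have to be found in the camera images.
- steriliser: white fixed table-top steriliser box; origin under its chamber's centre, on the table; x front (robot side) to back, y left, z up. Right of the chamber: control block, x -105 to 105, y -137 to -255 mm, top at z 75, holding the captive screw at (60, -165) and a 90 mm square well (floor z 30) round the dial at (-50, -196). Behind: low housing, z 70, to x 275.
- chamber (a point): centre of the chamber's steel floor, 12 mm above the table, axes as the steriliser's. The chamber is open at the top; inside x -98 to 98 mm, y -130 to 130 mm; walls 7 mm thick, up to 78 mm above the table
- lid (a joint): travel in m of the flat lid (210 x 274 mm, z 80 to 88 mm), sliding straight back along the steriliser's +x: 0 shut, 0.165 fully open (front edge then at x = 60 mm, chamber open from -98 to 60). Starts partly open; 2 N friction, stays put. With the screw up, its collar blocks an ear on the lid's right edge: a shut lid cannot open nor an open lid shut.
- lid_grip (a point): grip point on the lid's handle, a black upright fin across the lid near its front edge: 14 mm thick (along x), 90 mm long (along y), z 88 to 118 mm; the point is at z = 110 mm and moves with the lid
- screw_lift (a joint): m by which the captive screw is pulled up: 0 down (drawn in by its spring), 0.016 upper limit. Spring and weight take about 6 N at 0, 9 N at 12 mm. Below 9 mm the head cannot turn; pulled to about 12 mm it can be turned on to its thread, which then carries it from 9 up to 12 mm as it is driven.
- screw (a joint): turn of the screw's head in rad, clockwise seen from above is positive: 0 = start, 2.75 = end stop. Once past about 0.5 the thread holds the screw up when let go, and friction holds its turn; if let go earlier it springs down. Driven home: above 2.5.
- screw_grip (a point): grip point on the captive screw's steel head, an upright bar 40 mm long, 12 mm thick, 28 mm high on a brass neck; on the turning axis, 13 mm below the bar's top, 122 mm above the table when down; rises with it. The point's x axis runs along the bar (along the steriliser's x at turn 0).
- dial (a joint): turn of the red timer dial in rad, clockwise seen from above is positive: 0 = pointer towards the front (-x of the steriliser), 2.36 = pointer at the stud; range 0 to 4.2; stiffness 0.04 N m, stays where left
- dial_grip (a point): grip point on the dial, on its axis, 66 mm above the table: an upright bar 44 mm long, 12 mm thick, z 38 to 70 mm, over a disc of radius 30 mm (top at z 38 mm). It stands in the 90 mm square well, whose rim is at 75 mm, so open the fingers no wider than about 50 mm in there. The point's -x axis runs along the bar to the pointer.
- pointer (a point): tip of the white pointer at one end of the dial's bar, 34 mm from the axis
- stud (a point): top of the brass index stud (10 mm across, 3 mm high) on the control block at the back left corner of the dial's well
- draining_tray: fixed flat aluminium tray, 280 x 330 mm, floor 4 mm thick, lip 14 mm high, with the spoons on it. Origin: centre of its underside.
- spoon0: porcelain spoon 0 (2 to 4 spoons are there). Origin: centre of the underside of its bowl. 122 mm long: a round bowl 47 mm across and 22 mm high, flat underneath, and a handle 14 mm wide and 9 mm thick along its +x, rising gently to 40 mm at its end 99 mm from the origin; z is up when it lies bowl up. About 70 g. A good grip across the handle is at (45, 0, 24) mm.
- spoon1: porcelain spoon 1 (2 to 4 spoons are there). Origin: centre of the underside of its bowl. 122 mm long: a round bowl 47 mm across and 22 mm high, flat underneath, and a handle 14 mm wide and 9 mm thick along its +x, rising gently to 40 mm at its end 99 mm from the origin; z is up when it lies bowl up. About 70 g. A good grip across the handle is at (45, 0, 24) mm.
- spoon2: porcelain spoon 2 (2 to 4 spoons are there). Origin: centre of the underside of its bowl. 122 mm long: a round bowl 47 mm across and 22 mm high, flat underneath, and a handle 14 mm wide and 9 mm thick along its +x, rising gently to 40 mm at its end 99 mm from the origin; z is up when it lies bowl up. About 70 g. A good grip across the handle is at (45, 0, 24) mm.
- spoon3: porcelain spoon 3 (2 to 4 spoons are there). Origin: centre of the underside of its bowl. 122 mm long: a round bowl 47 mm across and 22 mm high, flat underneath, and a handle 14 mm wide and 9 mm thick along its +x, rising gently to 40 mm at its end 99 mm from the origin; z is up when it lies bowl up. About 70 g. A good grip across the handle is at (45, 0, 24) mm.
- teacup: small blue cup, 64 mm across, 45 mm high, standing at the back of the tray; leave it alone. Origin: centre of its underside
- sauce_bottle: amber bottle, 60 mm across, 200 mm high; leave it alone. Origin: centre of its underside
- spice_jar: glass jar, 46 mm across, 85 mm high; leave it alone. Origin: centre of its underside
- tea_tin: green tin, 70 mm across, 110 mm high; leave it alone. Origin: centre of its underside
- rice_bowl: white bowl, 116 mm across, 60 mm high; leave it alone. Origin: centre of its underside
- mug: blue mug, 66 mm across, 80 mm high; leave it alone. Origin: centre of its underside

How it is judged (in metres and radians):
On the way, in this order (a step that is already met when the one before it is completed fails the run):
1. every spoon present lies in the chamber (x of spoon0 in the frame of steriliser between -0.1 and 0.1 m and y of spoon0 in the frame of steriliser between -0.132 and 0.132 m and z of spoon0 in the frame of steriliser between 0.005 and 0.036 m and x of spoon1 in the frame of steriliser between -0.1 and 0.1 m and y of spoon1 in the frame of steriliser between -0.132 and 0.132 m and z of spoon1 in the frame of steriliser between 0.005 and 0.036 m and x of spoon2 in the frame of steriliser between -0.1 and 0.1 m and y of spoon2 in the frame of steriliser between -0.132 and 0.132 m and z of spoon2 in the frame of steriliser between 0.005 and 0.036 m and x of spoon3 in the frame of steriliser between -0.1 and 0.1 m and y of spoon3 in the frame of steriliser between -0.132 and 0.132 m and z of spoon3 in the frame of steriliser between 0.005 and 0.036 m), for 0.3 s.
2. the lid is fully shut with the spoons inside (all of step 1 and value of joint lid below 0.008 m), for 0.2 s.
3. the captive screw is pulled up to its thread, not yet driven (value of joint lid below 0.012 m and value of joint screw_lift above 0.0085 m and value of joint screw below 1.2 rad), for 0.05 s.
4. the screw is driven clockwise to its stop and stays up (value of joint screw above 2.5 rad and value of joint screw_lift above 0.0095 m and value of joint lid below 0.012 m), for 0.2 s.
5. the dial's pointer is at the stud (value of joint dial between 2.2 and 2.52 rad), for 0.2 s.
At the end, for the whole second after the job is handed in: Every spoon present lies at rest inside the chamber (origin inside the walls and less than 24 mm above the floor), the lid is shut (within 12 mm at the end, within 8 mm when first shut), the screw is up by more than 9.5 mm and turned by more than 2.5 rad, the dial reads 2.2 to 2.52 rad (all of step 1 and all of step 4 and all of step 5 and linear speed of each of spoon0, spoon1, spoon2, spoon3 below 0.03 m/s); the robot touches nothing.
It fails at once if a cup, bowl, mug, jar, tin or bottle is shoved more than 6 cm (distance of any of teacup, sauce_bottle, spice_jar, tea_tin, rice_bowl, mug from where it was at the start of the episode above 0.06 m).
It fails at once if one of them is knocked over (angle between any of teacup, sauce_bottle, spice_jar, tea_tin, rice_bowl, mug's own z axis and vertical above 0.6 rad).
Of spoon0, spoon1, spoon2, spoon3 only 2 to 4 are there at a start; the rules pass over those that are not, and their reading is None.
At some moment in a run one of spoon0, spoon1, spoon2, spoon3 may be knocked a few centimetres aside while the robot is not near it.
Once in a run the grip may slacken for a moment while it holds something.
It also fails if it takes over 210 s, if anything falls off the work surface, if the arm or the gripper's body presses on something with over 40 N, if the wrist force passes 120 N, or if a joint passes its speed limit or range.

## Robot

A 7-joint arm with a two-finger parallel gripper is mounted at the origin on the work surface. World frame = base frame: x ahead of the robot, y to its left, z up, the work surface at z = 0. Lengths are in m, angles in degrees, forces in N, time in s.
With the tool pointing down it reaches from about 0.4 to 0.925 m from the base axis. Payload 4.1 kg.
Tool frame: the origin (TCP) lies at the very end of the fingers, on their centre line; the grasp point (between the pads) lies 19 mm behind it; z points along the fingers, y is the line along which they close (so a half turn about z gives the same grasp; the last joint's range is limited). The gripper opens to 85 mm and grips with 20 to 120 N. Pads are 22 mm wide; open, the fingers measure 114 mm over their backs; the gripper's body (76 mm by 85 mm) begins 54 mm behind the grasp point. The pads swing forward as they close: fully open they stand 13 mm farther back than shut.
Start: joints at [-69.786, 22.827, 2.584, 88.041, -1.071, 69.15, -2.905], TCP at [0.284, 0.585, 0.231] pointing down, gripper open.
Joint ranges: [-161.44, 161.44], [-28.35, 127.94], [-78.24, 83.42], [0, 140.83], [-78.03, 258.03], [13.02, 114.36], [-168.23, 168.23]. Speed limits (degrees/s): [147.25, 147.25, 180, 180, 180, 180, 180].

## Interface

Orientations are given as a 3x3 rotation matrix whose columns are the frame's x, y, z axes.
In Python, from plant import ctrl, eyes, state gives the robot as it stands (ctrl), with the cameras (eyes) and the readings as plain functions.
- The arm moves only by the shell command python3 steer.py 'ROWS' [FORCE]. ROWS is a JSON list of rows, 1 to 5 of them, each of 5 numbers: the opening from 0.0 (shut) to 1.0 (fully open), then dx, dy, dz in m, then a turn about the tool's z in degrees; each row is the pose to reach, as a shift and turn from the pose commanded when the command began, along the tool's axes at that moment; what a row does not reach only later rows make up. A row lasts 1/12 s, in which the tool goes at most 0.0417 m and 7.16 degrees, less where a joint would pass 70% of its speed; a pose out of reach is approached as far as the arm can. The fingers move at their own pace and stop on an object; FORCE is the grip in N (left out, the last holds). Time passes only in rows, so rows that do not move let the fingers close. It prints the time, the measured TCP pose, the force, the opening and the grip force at its end.
- state(): the state, without advancing time (a new reading comes with each control period).
- eyes.camera(name): name is "side" or "top"; returns the picture (400x640x3 uint8, blue, green, red); there is no depth.
- eyes.calibration(name): a dict with "fovy" (degrees; the focal length in pixels is half the picture's height over the tangent of half this angle, whatever the lens; pixels are square), "cx", "cy" (the principal point, pixels), "k1" (the pictures are not rectified: a ray, as slopes to the right and down, at radius r is drawn at 1 + k1 r^2 times it, then the intrinsics apply), "R" (3x3) and "t" (3): a world point X has camera coordinates R X + t. Camera axes: x right, y down, z forward; pixel columns grow to the right and rows downward; lengths in m; the calibration is good to about 2 mm. A picture is of the moment at which its call begins. calibration takes no time and is no camera call.
- ctrl.close_job(): hands the job in; it is judged then, once.
The state is a dict: "clock": time; "joint_pos": joint angles; "dq": joint speeds; "joint_torque": joint torques, N m; "ee_pos": TCP position; "ee_rot": TCP orientation; "ft_force": force on the tool from outside, world axes, zero at the start; "wrist_torque": the same for the moment, N m; "finger_gap": opening from 0.0 (shut) to 1.0 (fully open); "grip_force": force on a finger pad.
Only numpy, scipy, OpenCV 4.12 (cv2) and the standard library are available. Lean on these libraries where they do the work, as an engineer would, in place of code of your own. Each camera call takes 0.05 s, during which the arm holds its last target. There are 200 camera calls.

## Working session

There is one attempt and no reset: what is moved stays moved. The work goes in short steps, Python scripts to look and compute and a shell command to move; the robot and the scene stay as the last step left them, time stands still between calls to the robot, and variables do not carry over. Pictures are saved under pics/ and viewed, at most 14 in all, crops included, and the job is handed in when it is done.

```bash
ls; mkdir -p pics; cat > h.py <<'E'
import numpy as np, cv2
from plant import ctrl, eyes, state
def ray(cam,u,v):
    c=eyes.calibration(cam); f=200/np.tan(np.radians(c["fovy"])/2)
    d=np.array([(u-c["cx"])/f,(v-c["cy"])/f]); s=d.copy()
    for _ in range(30): s=d/(1+c["k1"]*(s@s))
    R=np.array(c["R"]);t=np.array(c["t"]).ravel()
    return -R.T@t, R.T@np.array([s[0],s[1],1])
def plane(cam,u,v,z):
    o,d=ray(cam,u,v); return o+d*(z-o[2])/d[2]
def tri(a,b):
    (o1,d1),(o2,d2)=ray("side",*a),ray("top",*b)
    s=np.linalg.lstsq(np.c_[d1,-d2],o2-o1,rcond=None)[0]
    p,q=o1+s[0]*d1,o2+s[1]*d2
    return (p+q)/2,np.linalg.norm(p-q)
def proj(cam,X):
    c=eyes.calibration(cam); f=200/np.tan(np.radians(c["fovy"])/2)
    p=np.array(c["R"])@np.array(X)+np.array(c["t"]).ravel(); s=p[:2]/p[2]; s=s*(1+c["k1"]*(s@s))
    return s*f+[c["cx"],c["cy"]]
E
python3 - <<'E'
from h import *
for n in("side","top"):
    cv2.imwrite(f"pics/{n}0.png",eyes.camera(n)); c=eyes.calibration(n); print(n,c, ray(n,320,200))
s=state(); print(s["clock"],s["ee_pos"],np.round(s["ee_rot"],3),s["finger_gap"])
E
```

```text
pics
plant.py
steer.py
side {'fovy': 44.107415758763906, 'cx': 324.01798861626446, 'cy': 201.67240059400828, 'k1': -0.11778854546673839, 'R': array([[ 0.78828922, -0.61521849,  0.01031134],
       [-0.40698893, -0.53390343, -0.74115257],
       [ 0.46147603,  0.58004598, -0.67125743]]), 't': array([-0.37981386,  0.33009554,  1.30155844])} (array([-0.16688962, -0.8123931 ,  1.12224833]), array([ 0.45643898,  0.58686181, -0.66883061]))
top {'fovy': 42.04616220303218, 'cx': 319.50370723290337, 'cy': 197.8128145312889, 'k1': -0.11252559460923157, 'R': array([[ 0.02240742, -0.99971302, -0.00847248],
       [-0.98945666, -0.02096304, -0.1433041 ],
       [ 0.14308537,  0.01159423, -0.98964244]]), 't': array([0.0925423 , 0.56508314, 1.42841296])} (array([0.35266665, 0.08780026, 1.49538088]), array([ 0.13894808,  0.0105527 , -0.99025282]))
0.1 [0.28354438 0.58424932 0.23036525] [[-0.9    0.437 -0.001]
 [ 0.437  0.9   -0.002]
 [-0.    -0.002 -1.   ]] 1.00169103745984
```

View pics/side0.png

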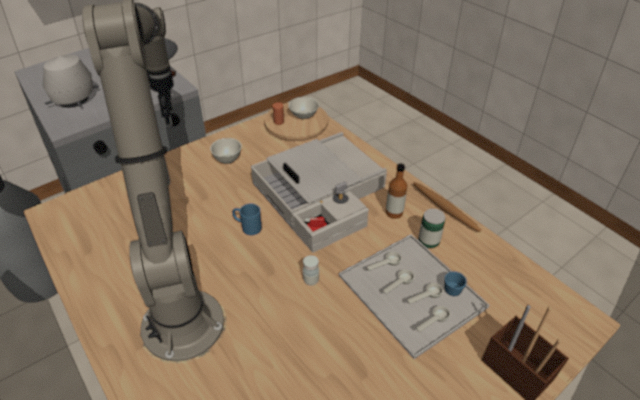

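View pics/top0.png

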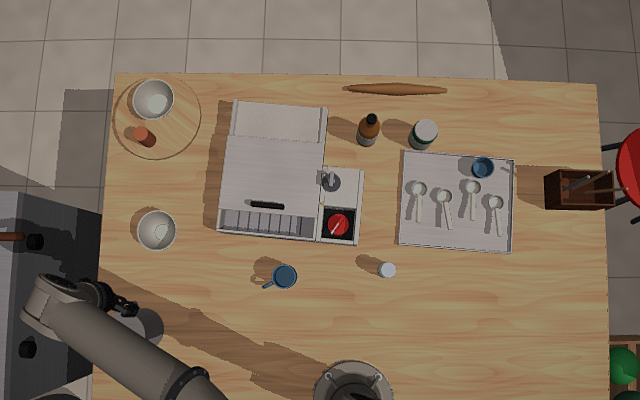

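The side view shows the box in the middle (lid handle about (291,172), screw (341,190), dial (317,222)). The tray carries four spoons at about (388,262), (402,278), (430,292), (437,316). In the top view the handle is at (267,205), the screw at (330,179), the dial at (338,225), and the spoon bowls at (418,187), (443,196), (471,186), (494,201). I'll zoom in next.

```bash
python3 - <<'E'
from h import *
t=cv2.imread("pics/top0.png"); s=cv2.imread("pics/side0.png")
def crop(im,x,y,w,h,k): return cv2.resize(im[y:y+h,x:x+w],None,fx=k,fy=k,interpolation=cv2.INTER_CUBIC)
cv2.imwrite("pics/c1.png",crop(t,210,95,160,150,4))
a=crop(t,392,145,130,115,5); cv2.imwrite("pics/c2.png",a)
b=crop(s,245,130,150,120,5); cv2.imwrite("pics/c3.png",b)
E
```

```text
(no output)
```

View pics/c1.png

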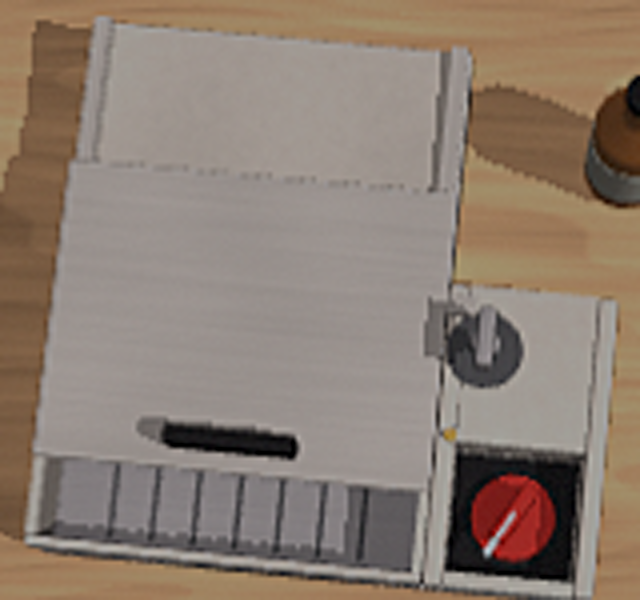

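View pics/c2.png

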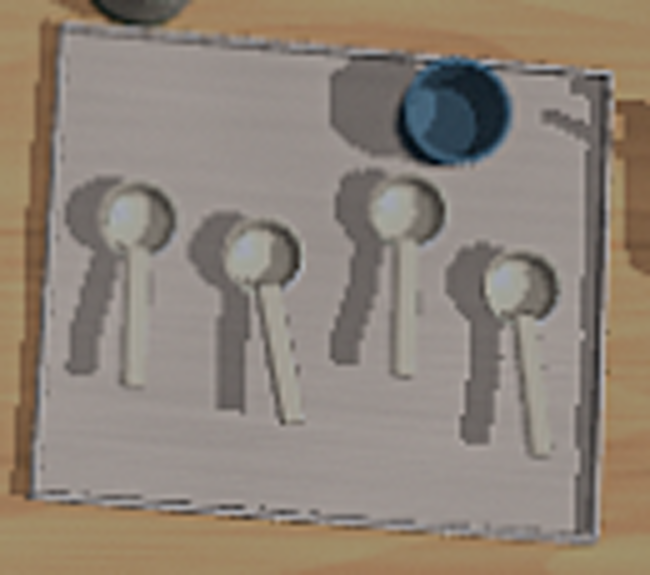

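View pics/c3.png

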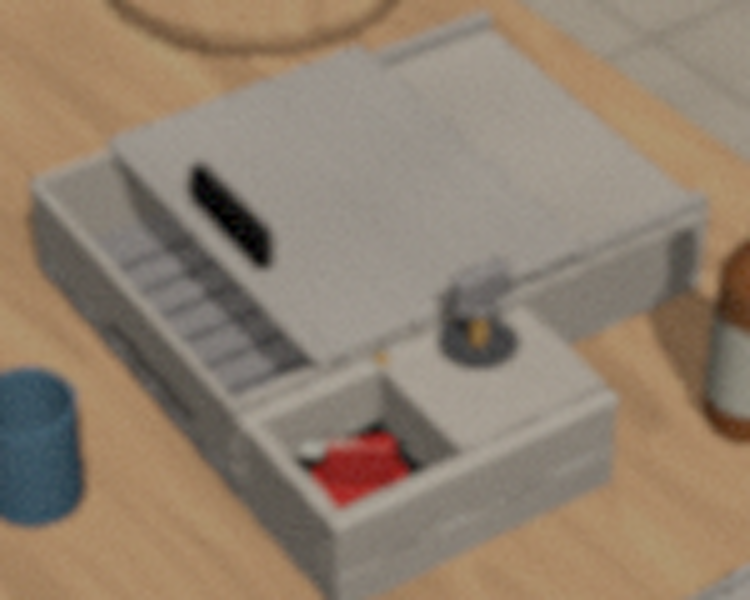

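The crops show: c1 has the stud at (450,435), the dial centre at about (512,517) with its pointer front-left, and the screw bar upright at about (487,335). c2 shows four spoons, bowls at the back and handles towards the robot. c3 shows the box corners. Now I'll measure.

```bash
cat > spoons.py <<'E'
from h import *
def mask(im):
    l=cv2.cvtColor(cv2.GaussianBlur(im,(0,0),0.7),cv2.COLOR_BGR2LAB).astype(int)
    return l
def blobs(cam,im,poly3d,bthr,lthr):
    roi=np.zeros(im.shape[:2],np.uint8); cv2.fillPoly(roi,[np.int32([proj(cam,p) for p in poly3d])],255)
    l=cv2.cvtColor(im,cv2.COLOR_BGR2LAB).astype(int)
    m=((l[...,2]-np.median(l[...,2][roi>0])>bthr)&(roi>0)).astype(np.uint8)*255
    m=cv2.morphologyEx(m,cv2.MORPH_CLOSE,np.ones((3,3)))
    n,lab,st,_=cv2.connectedComponentsWithStats(m)
    return m,[np.argwhere(lab==i)[:,::-1] for i in range(1,n) if st[i,4]>40]
E
python3 - <<'E'
from spoons import *
T=lambda x,y:(210+x/4,95+y/4); S=lambda x,y:(245+x/5,130+y/5)
for n,a,b in [("frontL",S(35,185),T(25,545)),("ctrlFR",S(337,522),T(590,598)),("ctrlBR",S(615,400),T(617,300)),("stud",S(381,357),T(450,435)),
  ("finL",S(192,168),T(163,425)),("finR",S(268,240),T(298,437)),("lidFL",S(113,147),T(35,453)),("lidFR",S(320,365),T(440,488)),("screwtopfront",S(467,290),T(486,357)),("screwtopback",S(505,265),T(486,308)),("dial",S(360,450),T(512,517))]:
    p,e=tri(a,b); print(n,np.round(p,4),round(e,4))
C=lambda x,y:(392+x/5,145+y/5)
tr=[plane("top",*C(*p),.01) for p in [(62,28),(608,75),(597,540),(35,495)]]; print(np.round(tr,3))
for cam in("top","side"):
    im=cv2.imread(f"pics/{cam}0.png"); m,bs=blobs(cam,im,tr,4,0); cv2.imwrite(f"pics/m_{cam}.png",m)
    for b in bs: 
        r=cv2.minAreaRect(b.astype(np.float32)); print(cam,len(b),np.round(b.mean(0),1),np.round(r[0],1),np.round(r[1],1))
E
```

```text
frontL [0.4625 0.3844 0.0746] 0.0078
ctrlFR [ 0.4331 -0.0027  0.0797] 0.0038
ctrlBR [ 0.6397 -0.0187  0.0724] 0.0009
stud [0.5421 0.0951 0.0801] 0.0026
finL [0.5375 0.2898 0.1129] 0.0042
finR [0.5323 0.1979 0.1133] 0.0018
lidFL [0.5248 0.3796 0.0814] 0.006
lidFR [0.5024 0.1022 0.0904] 0.0018
screwtopfront [0.5897 0.0714 0.1268] 0.0045
screwtopback [0.6218 0.0724 0.1302] 0.0033
dial [0.4894 0.0504 0.064 ] 0.0057
[[ 0.712 -0.14   0.01 ]
 [ 0.692 -0.466  0.01 ]
 [ 0.419 -0.451  0.01 ]
 [ 0.439 -0.125  0.01 ]]
```

```bash
python3 - <<'E'
from spoons import *
A=np.array([[-.105,.137],[-.105,-.255],[.105,-.255],[.06,-.165],[-.05,-.196]])
B=np.array([[.4625,.3844],[.4331,-.0027],[.6397,-.0187],[.6058,.0719],[.4894,.0504]])
a=A-A.mean(0);b=B-B.mean(0); th=np.arctan2((a[:,0]*b[:,1]-a[:,1]*b[:,0]).sum(),(a*b).sum())
R=np.array([[np.cos(th),-np.sin(th)],[np.sin(th),np.cos(th)]]); t=B.mean(0)-R@A.mean(0)
print(np.degrees(th),t,np.round((R@A.T).T+t-B,4))
for P in ([.5421,.0951],[.5349,.2438],[.5136,.2409]): print(np.round(R.T@(np.array(P)-t),4))
for cam in("top","side"):
    im=cv2.imread(f"pics/{cam}0.png")
    l=cv2.cvtColor(im,cv2.COLOR_BGR2LAB).astype(int); 
    for u,v in ([(418,185),(419,215),(410,220),(455,170)] if cam=="top" else [(388,262),(394,260),(385,280),(420,310),(437,316)]): print(cam,l[v,u],im[v,u])
E
```

```text
-4.4522055714140265 [0.55643838 0.2419421 ] [[-0.0001  0.0023]
 [-0.0011 -0.0014]
 [ 0.0016 -0.0017]
 [-0.0024  0.0009]
 [ 0.002   0.    ]]
[-0.0029 -0.1475]
[-0.0216  0.0002]
[-0.0426 -0.0044]
top [173 125 133] [156 166 164]
top [166 127 134] [148 158 162]
top [154 130 131] [140 144 152]
top [151 131 131] [138 141 149]
side [154 126 136] [131 146 148]
side [175 127 137] [151 167 172]
side [157 129 133] [141 148 155]
side [159 128 133] [141 150 155]
side [167 127 135] [146 159 163]
```

```bash
cat > spoons.py <<'E'
from h import *
TR=[[.712,-.14,.01],[.692,-.466,.01],[.419,-.451,.01],[.439,-.125,.01]]
def blobs(cam,im,poly=TR,thr=3.3):
    roi=np.zeros(im.shape[:2],np.uint8); cv2.fillPoly(roi,[np.int32([proj(cam,p) for p in poly])],255)
    roi=cv2.erode(roi,np.ones((5,5)))
    l=cv2.cvtColor(np.float32(im)/255,cv2.COLOR_BGR2LAB); d=cv2.GaussianBlur(l[...,2]-l[...,1],(0,0),0.8)
    d=d-np.median(d[roi>0]); hsv=cv2.cvtColor(im,cv2.COLOR_BGR2HSV)
    m=((d>thr)&(l[...,0]>45)&(roi>0)).astype(np.uint8)*255
    n,lab,st,_=cv2.connectedComponentsWithStats(m)
    return m,[np.argwhere(lab==i)[:,::-1].astype(float) for i in range(1,n) if st[i,4]>40]
def ends(cam,b):
    "bowl centre and handle end pixel of a blob (distance transform peak; farthest pixel along the axis)"
    m=np.zeros((400,640),np.uint8); q=b.astype(int); m[q[:,1],q[:,0]]=255
    M=cv2.resize(m,None,fx=4,fy=4,interpolation=cv2.INTER_CUBIC); dt=cv2.distanceTransform((M>127).astype(np.uint8),cv2.DIST_L2,5)
    ys,xs=np.nonzero(dt>dt.max()-.6); c=np.array([xs.mean(),ys.mean()])/4-.375
    v=b-c; r=np.linalg.norm(v,axis=1); far=b[r>r.max()-2.0].mean(0)
    h=b[(r>dt.max()/4*1.4)]; vx,vy,x0,y0=cv2.fitLine(np.float32(h),cv2.DIST_L2,0,.01,.01).ravel()
    n=np.array([vx,vy]); e=np.array([x0,y0])+n*(n@(far-[x0,y0])); e+=(e-c)/np.linalg.norm(e-c)*.5
    return c,e,dt.max()/4
def look(tag,poly=TR):
    out={}
    for cam in("top","side"):
        im=eyes.camera(cam); cv2.imwrite(f"pics/{cam}_{tag}.png",im)
        m,bs=blobs(cam,im,poly); cv2.imwrite(f"pics/m_{cam}_{tag}.png",m); out[cam]=[ends(cam,b) for b in bs]
    res=[]
    for c,e,r in out["top"]:
        best=min(((tri(s[0],c)[1]+tri(s[1],e)[1],i) for i,s in enumerate(out["side"])),default=None)
        cand=[tri(out["side"][best[1]][0],c),tri(out["side"][best[1]][1],e)] if best else None
        P=plane("top",*c,.02); Q=plane("top",*e,.042); yaw=np.degrees(np.arctan2(*(Q-P)[1::-1]))
        print("top px",c.round(1),e.round(1),"r",round(r,1),"| plane bowl",P.round(4)[:2],"end",Q.round(4)[:2],"yaw",yaw.round(1),"len",np.linalg.norm((Q-P)[:2]).round(4))
        if best: print("     tri bowl",cand[0][0].round(4),"end",cand[1][0].round(4),"err",round(cand[0][1],4),round(cand[1][1],4))
E
python3 -c "
from spoons import *
look('a')"
```

```text
top px [473.9 188.4] [473.4 218.4] r 3.4 | plane bowl [ 0.603  -0.3411] end [ 0.5132 -0.3315] yaw 173.9 len 0.0902
     tri bowl [ 0.6041 -0.3422  0.0185] end [ 0.5142 -0.3326  0.0399] err 0.0021 0.0017
top px [418.9 191.2] [418.9 220.7] r 3.2 | plane bowl [ 0.5914 -0.1805] end [ 0.5037 -0.1762] yaw 177.2 len 0.0878
     tri bowl [ 0.5955 -0.1837  0.0163] end [ 0.5056 -0.1779  0.0386] err 0.0085 0.0038
top px [445.5 197. ] [451.  227.5] r 3.2 | plane bowl [ 0.576  -0.2575] end [ 0.4862 -0.2672] yaw -173.8 len 0.0904
     tri bowl [ 0.5766 -0.2579  0.0199] end [ 0.4869 -0.2681  0.0399] err 0.0013 0.0014
top px [496.5 202.9] [500.8 234.3] r 3.2 | plane bowl [ 0.5619 -0.4069] end [ 0.4696 -0.4098] yaw -178.2 len 0.0923
     tri bowl [ 0.5606 -0.4062  0.0184] end [ 0.4697 -0.41    0.0415] err 0.0036 0.0002
```

```bash
cat > to.py <<'E'
import sys; from h import *
TH=np.radians(-4.45); RS=np.array([[np.cos(TH),-np.sin(TH)],[np.sin(TH),np.cos(TH)]]); TS=np.array([.5564,.2419])
def go(x,y,z,a=None,ster=False):
    "shift in tool axes to a world (or steriliser) TCP point; a = wanted angle of tool y (mod 180)"
    if ster: x,y=RS@[x,y]+TS; a=None if a is None else a-4.45
    s=state(); R=np.array(s["ee_rot"]); d=R.T@(np.array([x,y,z])-s["ee_pos"])
    cur=np.degrees(np.arctan2(R[1,1],R[0,1])); turn="" if a is None else round((cur-a+90)%180-90,1)
    print("d",d.round(4),"rows",round(np.linalg.norm(d)/.0417,1),"turn",turn,"q7",round(s["joint_pos"][6],1),"t",round(s["clock"],1),"yaw",round(cur,1))
if __name__=="__main__": go(*map(float,sys.argv[1:5]),ster=len(sys.argv)>5)
E
python3 steer.py '[[1,-0.037,-0.02,0,0],[1,-0.074,-0.039,0,0],[1,-0.111,-0.058,0,0],[1,-0.148,-0.078,0,0],[1,-0.18,-0.097,0,0]]'
python3 steer.py '[[1,-0.037,-0.02,0,0],[1,-0.074,-0.039,0,0],[1,-0.111,-0.058,0,0],[1,-0.148,-0.078,0,0],[1,-0.18,-0.097,0,0]]'
python3 steer.py '[[1,0,0,0,7],[1,0,0,0,14],[1,0,0,0,21],[1,0,0,0,28],[1,0,0,0,35]]'
python3 steer.py '[[1,0,0,0,7],[1,0,0,0,14],[1,0,0,0,21],[1,0,0,0,28],[1,0,0,0,33.5]]'
python3 to.py -0.0216 0 0.2 0 s
python3 - <<'E'
from h import *
C=lambda p:(392+p[0]/5,145+p[1]/5)
for n,b,e in [("A",(138,218),(132,383)),("B",(263,255),(290,420)),("C",(407,210),(402,375)),("D",(520,286),(540,455))]:
    P=plane("top",*C(b),.026)[:2];Q=plane("top",*C(e),.042)[:2]; u=(Q-P)/np.linalg.norm(Q-P)
    print(n,P.round(4),Q.round(4),np.linalg.norm(Q-P).round(4),np.degrees(np.arctan2(u[1],u[0])).round(1),"grip",(Q-.054*u).round(4),(P+.045*u).round(4))
E
```

```text
clock: 0.62
ee_pos: [0.405, 0.4164, 0.2313]
ee_rot: [[-0.899, 0.438, 0.001], [0.438, 0.899, -0.001], [-0.001, -0.0, -1.0]]
ft_force: [0.0, 0.0, 0.2]
finger_gap: 1.0
grip_force: 0.0
clock: 1.03
ee_pos: [0.5243, 0.2506, 0.2314]
ee_rot: [[-0.899, 0.438, 0.001], [0.438, 0.899, -0.0], [-0.001, 0.0, -1.0]]
ft_force: [0.7, 0.8, 0.4]
finger_gap: 0.999
grip_force: 0.0
clock: 1.45
ee_pos: [0.5229, 0.253, 0.2311]
ee_rot: [[-0.481, 0.877, -0.0], [0.877, 0.481, -0.0], [0.0, -0.0, -1.0]]
ft_force: [-0.3, -0.9, 0.4]
finger_gap: 1.001
grip_force: 0.0
clock: 1.87
ee_pos: [0.5228, 0.2531, 0.2311]
ee_rot: [[0.082, 0.997, -0.0], [0.997, -0.082, -0.0], [-0.0, -0.0, -1.0]]
ft_force: [-0.8, 0.3, -0.6]
finger_gap: 0.999
grip_force: 0.0
d [-0.0085  0.0128  0.0311] rows 0.8 turn -0.2 q7 -28.0 t 1.9 yaw -4.7
A [ 0.5979 -0.1814] [ 0.5011 -0.1746] 0.097 176.0 grip [ 0.555  -0.1784] [ 0.553  -0.1783]
B [ 0.578  -0.2535] [ 0.482  -0.2642] 0.0966 -173.7 grip [ 0.5356 -0.2582] [ 0.5332 -0.2585]
C [ 0.606 -0.338] [ 0.5086 -0.3286] 0.0978 174.5 grip [ 0.5624 -0.3338] [ 0.5612 -0.3337]
D [ 0.5631 -0.4034] [ 0.4646 -0.4074] 0.0986 -177.7 grip [ 0.5186 -0.4052] [ 0.5182 -0.4052]
```

```bash
python3 steer.py '[[1,-0.0085,0.0128,0.03,0.2],[1,-0.0085,0.0128,0.06,0.2],[1,-0.0085,0.0128,0.09,0.2],[1,-0.0085,0.0128,0.12,0.2],[1,-0.0085,0.0128,0.135,0.2]]' 60
python3 steer.py '[[0,0,0,0,0],[0,0,0,0,0],[0,0,0,0,0],[0,0,0,0,0],[0,0,0,0,0]]' 60
python3 to.py 0.081 0 0.096 0 s
```

```text
clock: 2.28
ee_pos: [0.5327, 0.2427, 0.0925]
ee_rot: [[0.08, 0.997, -0.005], [0.997, -0.08, -0.003], [-0.003, -0.005, -1.0]]
ft_force: [-0.6, 0.3, -0.4]
finger_gap: 1.002
grip_force: 0.0
clock: 2.7
ee_pos: [0.5362, 0.2442, 0.098]
ee_rot: [[0.08, 0.997, 0.003], [0.997, -0.08, 0.002], [0.002, 0.003, -1.0]]
ft_force: [0.5, -0.5, 0.1]
finger_gap: 0.298
grip_force: 0.0
d [-0.0005  0.1013  0.0022] rows 2.4 turn -0.1 q7 -22.7 t 2.7 yaw -4.6
```

```bash
python3 steer.py '[[0,0,0,0,0],[0,0,0,0,0],[0,0,0,0,0]]'
python3 steer.py '[[0,0,0.02,0,0],[0,0,0.04,0,0],[0,0,0.06,0,0],[0,0,0.08,0,0],[0,0,0.09,0,0]]'
python3 steer.py '[[0,0,0.006,0,0],[0,0,0.012,0,0],[0,0,0.016,0,0],[0,0,0.016,0,0]]'
python3 to.py 0.081 0 0.096 0 s
```

```text
clock: 2.95
ee_pos: [0.5355, 0.2442, 0.0978]
ee_rot: [[0.079, 0.997, 0.001], [0.997, -0.079, 0.001], [0.001, 0.001, -1.0]]
ft_force: [-1.7, -1.2, 5.9]
finger_gap: 0.145
grip_force: 59.3
clock: 3.37
ee_pos: [0.627, 0.2373, 0.0977]
ee_rot: [[0.08, 0.997, 0.002], [0.997, -0.08, 0.002], [0.002, 0.002, -1.0]]
ft_force: [-3.4, 0.9, 7.0]
finger_gap: 0.15
grip_force: 60.4
clock: 3.7
ee_pos: [0.6355, 0.2367, 0.0977]
ee_rot: [[0.078, 0.997, -0.012], [0.997, -0.078, 0.001], [0.0, -0.012, -1.0]]
ft_force: [-16.5, -1.1, 16.3]
finger_gap: 0.146
grip_force: 61.8
d [-0.001   0.0017  0.0017] rows 0.1 turn -0.0 q7 -17.2 t 3.7 yaw -4.5
```

```bash
python3 steer.py '[[0.6,0,-0.004,0,0],[1,0,-0.004,0,0],[1,0,-0.004,0,0],[1,0,-0.004,-0.03,0]]' 30
python3 steer.py '[[1,0,0,-0.035,0],[1,0,0,-0.07,0],[1,0,0,-0.105,0],[1,0,0,-0.105,-7]]'
python3 steer.py '[[1,-0.035,0,0,-7],[1,-0.07,0,0,-14],[1,-0.105,0,0,-21],[1,-0.14,0,0,-28],[1,-0.175,0,0,-35]]'
python3 steer.py '[[1,0,0,0,-7],[1,0,0,0,-14],[1,0,0,0,-21],[1,0,0,0,-28],[1,0,0,0,-35]]'
python3 to.py 0.554 -0.1784 0.15 86
```

```text
clock: 4.03
ee_pos: [0.6327, 0.2342, 0.1204]
ee_rot: [[0.08, 0.997, -0.01], [0.997, -0.08, -0.005], [-0.006, -0.01, -1.0]]
ft_force: [0.2, 0.3, -0.2]
finger_gap: 0.712
grip_force: 0.0
clock: 4.37
ee_pos: [0.6417, 0.236, 0.24]
ee_rot: [[-0.043, 0.999, 0.014], [0.999, 0.043, 0.005], [0.004, 0.015, -1.0]]
ft_force: [0.8, -0.6, 0.9]
finger_gap: 1.002
grip_force: 0.0
clock: 4.78
ee_pos: [0.6444, 0.0585, 0.2313]
ee_rot: [[-0.612, 0.791, 0.001], [0.791, 0.612, -0.0], [-0.001, 0.0, -1.0]]
ft_force: [0.4, -0.2, -0.3]
finger_gap: 1.003
grip_force: 0.0
clock: 5.2
ee_pos: [0.6446, 0.06, 0.2311]
ee_rot: [[-0.955, 0.297, 0.001], [0.297, 0.955, -0.0], [-0.001, -0.0, -1.0]]
ft_force: [0.1, 0.5, 0.2]
finger_gap: 1.003
grip_force: 0.0
d [ 0.0157 -0.2545  0.0811] rows 6.4 turn -13.3 q7 67.4 t 5.2 yaw 72.7
```

```bash
python3 steer.py '[[0.6,0.003,-0.041,0,-5],[0.6,0.006,-0.082,0,-10],[0.6,0.009,-0.123,0,-13.3],[0.6,0.012,-0.164,0.0,-13.3],[0.6,0.012,-0.2,0,-13.3]]'
python3 steer.py '[[0.6,0.016,-0.03,0.02,0],[0.6,0.016,-0.052,0.05,0],[0.6,0.016,-0.052,0.08,0],[0.6,0.016,-0.052,0.08,0]]'
python3 to.py 0.554 -0.1784 0.010 86
```

```text
clock: 5.62
ee_pos: [0.5708, -0.1298, 0.2314]
ee_rot: [[-0.997, 0.077, 0.0], [0.077, 0.997, -0.001], [-0.0, -0.001, -1.0]]
ft_force: [1.0, -0.1, -0.8]
finger_gap: 0.603
grip_force: 0.0
clock: 5.95
ee_pos: [0.5476, -0.1784, 0.1459]
ee_rot: [[-0.997, 0.079, -0.01], [0.079, 0.997, 0.001], [0.01, 0.001, -1.0]]
ft_force: [-0.5, 1.5, -0.6]
finger_gap: 0.598
grip_force: 0.0
d [-0.0077  0.0004  0.1358] rows 3.3 turn -0.5 q7 104.5 t 6.0 yaw 85.5
```

```bash
python3 steer.py '[[0.5,-0.004,0,0.03,-0.5],[0.5,-0.004,0,0.06,-0.5],[0.5,-0.004,0,0.09,-0.5],[0.5,-0.004,0,0.12,-0.5],[0.5,-0.004,0,0.12,-0.5]]'
python3 to.py 0.554 -0.1784 0.010 86; python3 -c "
from h import *
cv2.imwrite('pics/g1.png',eyes.camera('side'))
im=cv2.imread('pics/g1.png')[210:350,320:500]; cv2.imwrite('pics/g1c.png',cv2.resize(im,None,fx=4,fy=4,interpolation=2))"
```

```text
clock: 6.37
ee_pos: [0.5534, -0.1748, 0.027]
ee_rot: [[-0.998, 0.064, -0.009], [0.064, 0.998, 0.003], [0.009, 0.002, -1.0]]
ft_force: [-1.3, -0.1, -0.9]
finger_gap: 0.501
grip_force: 0.0
d [-0.0009 -0.0036  0.017 ] rows 0.4 turn 0.3 q7 107.2 t 6.4 yaw 86.3
```

View pics/g1c.png

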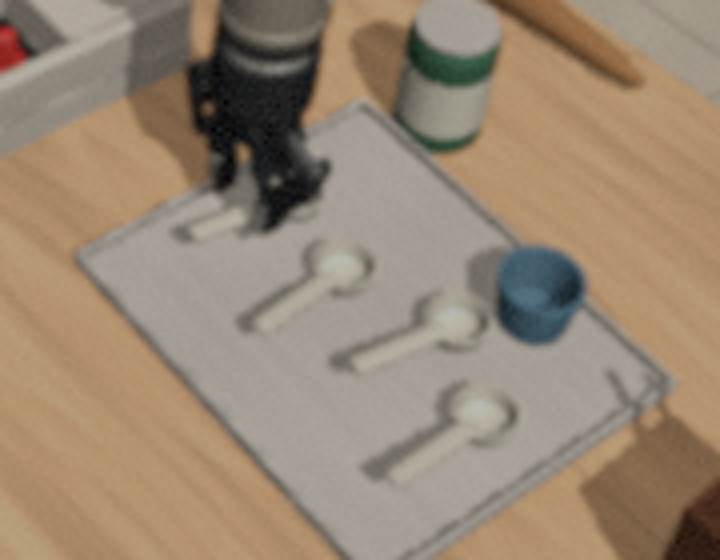

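The fingers straddle the first spoon's handle at crop (250,210) and the other spoons have not moved. Now I'll grip and lift.

```bash
python3 steer.py '[[0.5,-0.001,-0.003,0.008,0],[0.5,-0.001,-0.003,0.0155,0],[0,-0.001,-0.003,0.0155,0],[0,-0.001,-0.003,0.0155,0],[0,-0.001,-0.003,0.0155,0]]' 40
python3 steer.py '[[0,0,0,0,0],[0,0,0,0,0],[0,0,0,0,0],[0,0,0,0,0]]' 40
python3 steer.py '[[0,0,0,-0.02,0],[0,0,0,-0.05,0],[0,0,0,-0.09,0],[0,0,0,-0.13,0],[0,0,0,-0.17,0]]' 40
python3 to.py -0.02 0.09 0.19 90 s
```

```text
clock: 6.83
ee_pos: [0.558, -0.1806, 0.0169]
ee_rot: [[-0.998, 0.066, 0.002], [0.066, 0.998, -0.0], [-0.002, -0.0, -1.0]]
ft_force: [-0.8, 0.1, 1.1]
finger_gap: 0.148
grip_force: 42.7
clock: 7.17
ee_pos: [0.5579, -0.1805, 0.0167]
ee_rot: [[-0.998, 0.066, 0.001], [0.066, 0.998, -0.0], [-0.002, -0.0, -1.0]]
ft_force: [-1.5, 0.1, 5.7]
finger_gap: 0.152
grip_force: 43.2
clock: 7.58
ee_pos: [0.5563, -0.1801, 0.1869]
ee_rot: [[-0.998, 0.066, -0.002], [0.066, 0.998, 0.0], [0.002, 0.0, -1.0]]
ft_force: [0.8, 0.3, -1.1]
finger_gap: 0.153
grip_force: 42.5
d [ 0.0468  0.5113 -0.0029] rows 12.3 turn 0.7 q7 104.7 t 7.6 yaw 86.2
```

```bash
python3 steer.py '[[0,0.002,0.03,0,0.7],[0,0.006,0.07,0,0.7],[0,0.01,0.11,0,0.7],[0,0.014,0.15,0,0.7],[0,0.018,0.19,0,0.7]]'
python3 steer.py '[[0,0.004,0.04,0,0],[0,0.008,0.08,0,0],[0,0.012,0.12,0,0],[0,0.016,0.16,0,0],[0,0.02,0.2,0,0]]'
python3 steer.py '[[0,0.004,0.04,0,0],[0,0.007,0.08,0,0],[0,0.009,0.12,0,0],[0,0.009,0.12,0,0]]'
python3 to.py -0.018 0.09 0.026 90 s
```

```text
clock: 8.0
ee_pos: [0.551, 0.0121, 0.1856]
ee_rot: [[-0.997, 0.079, -0.0], [0.079, 0.997, 0.0], [0.0, 0.0, -1.0]]
ft_force: [0.4, 0.2, -1.1]
finger_gap: 0.152
grip_force: 42.4
clock: 8.42
ee_pos: [0.5466, 0.2131, 0.1854]
ee_rot: [[-0.997, 0.078, -0.001], [0.078, 0.997, -0.0], [0.001, -0.0, -1.0]]
ft_force: [0.6, -0.1, -1.2]
finger_gap: 0.15
grip_force: 42.4
clock: 8.75
ee_pos: [0.5442, 0.3437, 0.185]
ee_rot: [[-0.998, 0.065, -0.002], [0.065, 0.998, 0.008], [0.003, 0.008, -1.0]]
ft_force: [-1.3, 0.9, -1.1]
finger_gap: 0.151
grip_force: 42.5
d [-0.0023 -0.0118  0.1589] rows 3.8 turn 0.7 q7 51.1 t 8.8 yaw 86.3
```

```bash
python3 steer.py '[[0,0,0,0.03,0],[0,0,0,0.06,0],[0,0,0,0.08,0],[0,0,0,0.08,0],[0,0,0,0.08,0]]'
python3 to.py -0.018 0.09 0.026 90 s; python3 -c "
from h import *
for c in('side','top'): cv2.imwrite(f'pics/p1{c}.png',eyes.camera(c))
a=cv2.imread('pics/p1side.png')[120:250,230:400]; b=cv2.imread('pics/p1top.png')[90:250,205:375]
a=cv2.resize(a,(510,390),interpolation=2); b=cv2.resize(b,(414,390),interpolation=2)
cv2.imwrite('pics/p1.png',cv2.resize(np.hstack([a,b]),(800,338)))"
```

```text
clock: 9.17
ee_pos: [0.547, 0.3309, 0.1045]
ee_rot: [[-0.997, 0.078, -0.003], [0.078, 0.997, -0.002], [0.003, -0.002, -1.0]]
ft_force: [1.2, 0.5, 0.1]
finger_gap: 0.15
grip_force: 42.4
d [0.0015 0.0022 0.0785] rows 1.9 turn -0.0 q7 51.3 t 9.2 yaw 85.5
```

View pics/p1.png

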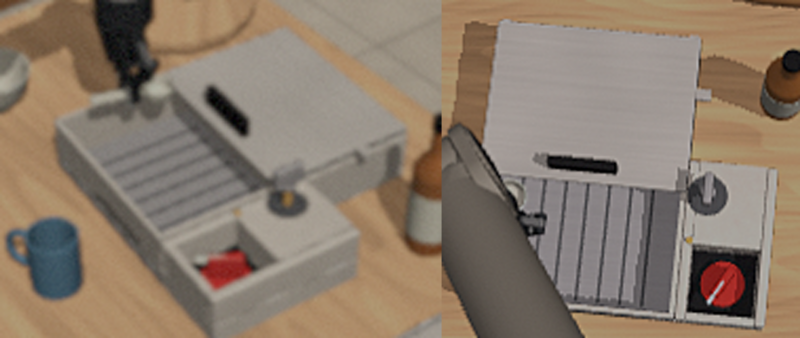

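The lid is fully open and the spoon hangs over the left of the chamber with its bowl just short of the lid's edge. Lowering and releasing.

```bash
python3 steer.py '[[0,0.001,0.002,0.03,0],[0,0.001,0.002,0.06,0],[0,0.001,0.002,0.07,0],[0,0.001,0.002,0.077,0],[0,0.001,0.002,0.077,0]]'
python3 steer.py '[[0,0,0,0,0],[0,0,0,0,0]]'
python3 to.py -0.018 0.09 0.026 90 s
```

```text
clock: 9.68
ee_pos: [0.5472, 0.3336, 0.0288]
ee_rot: [[-0.997, 0.078, -0.0], [0.078, 0.997, -0.0], [0.0, -0.0, -1.0]]
ft_force: [-0.2, -0.1, -1.6]
finger_gap: 0.15
grip_force: 42.4
clock: 9.85
ee_pos: [0.5485, 0.3346, 0.0308]
ee_rot: [[-0.997, 0.078, 0.003], [0.078, 0.997, 0.002], [-0.003, 0.002, -1.0]]
ft_force: [0.2, -0.3, -0.3]
finger_gap: 0.148
grip_force: 42.4
d [ 0.003  -0.0018  0.0048] rows 0.1 turn -0.0 q7 51.1 t 9.8 yaw 85.5
```

```bash
python3 steer.py '[[0,0,0,0.003,0],[0,0,0,0.005,0],[0,0,0,0.005,0],[0,0,0,0.005,0]]'
python3 steer.py '[[0.2,0,0,0.005,0],[0.3,0,0,0,0],[0.35,0,0,0,0],[0.35,0,0,0,0],[0.35,0,0,-0.02,0]]'
python3 steer.py '[[0.35,0,0,-0.02,0],[0.35,0,0,-0.06,0],[0.35,0,0,-0.1,0],[0.35,0,0,-0.14,0],[0.35,0,0,-0.14,0]]'
python3 to.py 0.5345 -0.2583 0.12 96.3
```

```text
clock: 10.18
ee_pos: [0.5483, 0.3322, 0.0248]
ee_rot: [[-0.997, 0.079, 0.002], [0.079, 0.997, -0.001], [-0.002, -0.001, -1.0]]
ft_force: [-0.1, -4.6, 5.8]
finger_gap: 0.154
grip_force: 43.3
clock: 10.6
ee_pos: [0.5457, 0.3286, 0.0409]
ee_rot: [[-0.997, 0.082, -0.005], [0.082, 0.997, -0.007], [0.005, -0.007, -1.0]]
ft_force: [-0.4, 0.5, -0.6]
finger_gap: 0.35
grip_force: 0.0
clock: 11.02
ee_pos: [0.5516, 0.338, 0.1937]
ee_rot: [[-0.997, 0.077, 0.014], [0.078, 0.997, 0.011], [-0.013, 0.012, -1.0]]
ft_force: [1.3, 0.7, 1.6]
finger_gap: 0.348
grip_force: 0.0
d [-0.0283 -0.5967  0.0667] rows 14.4 turn -10.7 q7 51.0 t 11.0 yaw 85.6
```

```bash
python3 steer.py '[[0.5,-0.002,-0.04,0,0],[0.5,-0.004,-0.08,0,0],[0.5,-0.006,-0.12,0,0],[0.5,-0.008,-0.16,0,0],[0.5,-0.01,-0.2,0,0]]'
python3 steer.py '[[0.5,-0.002,-0.04,0,-3],[0.5,-0.004,-0.08,0,-6],[0.5,-0.006,-0.12,0,-9],[0.5,-0.008,-0.16,0,-10.7],[0.5,-0.01,-0.18,0,-10.7]]'
python3 -c "
from spoons import *
look('b')"
python3 to.py 0.5345 -0.2583 0.12 96.3
```

```text
clock: 11.43
ee_pos: [0.5412, 0.1329, 0.1838]
ee_rot: [[-0.997, 0.077, 0.001], [0.077, 0.997, 0.001], [-0.001, 0.001, -1.0]]
ft_force: [0.7, -0.5, 0.4]
finger_gap: 0.498
grip_force: 0.0
clock: 11.85
ee_pos: [0.5368, -0.0521, 0.184]
ee_rot: [[-0.995, -0.104, 0.001], [-0.104, 0.995, -0.002], [-0.001, -0.002, -1.0]]
ft_force: [-0.3, -0.2, 0.3]
finger_gap: 0.5
grip_force: 0.0
top px [411.1 202. ] [412.1 243.1] r 3.2 | plane bowl [ 0.5596 -0.1577] end [ 0.4405 -0.1569] yaw 179.6 len 0.1191
     tri bowl [ 0.6021 -0.1969 -0.0674] end [ 0.486  -0.2037 -0.0327] err 0.0765 0.1057
top px [420.1 180.8] [419.6 201.8] r 3.2 | plane bowl [ 0.6217 -0.1842] end [ 0.5575 -0.1783] yaw 174.7 len 0.0645
     tri bowl [ 0.6442 -0.206  -0.0843] end [ 0.5741 -0.2017 -0.0975] err 0.0083 0.0074
top px [471.6 190.4] [472.6 218.5] r 3.1 | plane bowl [ 0.597  -0.3341] end [ 0.5129 -0.3293] yaw 176.7 len 0.0843
     tri bowl [ 0.6028 -0.3397  0.0141] end [ 0.5145 -0.3314  0.0378] err 0.0119 0.0028
top px [443.3 198.3] [450.5 227.7] r 2.5 | plane bowl [ 0.5722 -0.251 ] end [ 0.4856 -0.2657] yaw -170.3 len 0.0878
     tri bowl [ 0.5769 -0.2552  0.0144] end [ 0.4872 -0.2675  0.0382] err 0.0095 0.0029
top px [496.  203.8] [500.7 234.6] r 2.9 | plane bowl [ 0.5593 -0.4053] end [ 0.4687 -0.4096] yaw -177.3 len 0.0907
     tri bowl [ 0.5608 -0.4073  0.0166] end [ 0.4702 -0.4109  0.0416] err 0.0025 0.0038
d [ 0.0235 -0.2052  0.0643] rows 5.2 turn -0.6 q7 99.3 t 11.9 yaw 95.7
```

```bash
python3 steer.py '[[0.5,0.005,-0.04,0,-0.6],[0.5,0.01,-0.08,0,-0.6],[0.5,0.015,-0.12,0,-0.6],[0.5,0.02,-0.16,0,-0.6],[0.5,0.0235,-0.2,0,-0.6]]'
python3 steer.py '[[0.5,0,-0.005,0.03,0],[0.5,0,-0.005,0.06,0],[0.5,0,-0.005,0.09,0],[0.5,0,-0.005,0.11,0],[0.5,0,-0.005,0.11,0]]'
python3 steer.py '[[0.5,0,0,0,0],[0.5,0,0,0,0]]'
python3 to.py 0.5345 -0.2583 0.013 96.3
```

```text
clock: 12.37
ee_pos: [0.5365, -0.2477, 0.1838]
ee_rot: [[-0.993, -0.121, 0.001], [-0.121, 0.993, 0.001], [-0.002, 0.001, -1.0]]
ft_force: [0.3, 0.9, -0.3]
finger_gap: 0.501
grip_force: 0.0
clock: 12.78
ee_pos: [0.5339, -0.2493, 0.0689]
ee_rot: [[-0.993, -0.121, -0.008], [-0.121, 0.993, 0.005], [0.007, 0.006, -1.0]]
ft_force: [-0.4, -1.0, 0.7]
finger_gap: 0.502
grip_force: 0.0
clock: 12.95
ee_pos: [0.5379, -0.2525, 0.0751]
ee_rot: [[-0.993, -0.12, 0.003], [-0.12, 0.993, -0.0], [-0.003, -0.001, -1.0]]
ft_force: [0.0, -0.3, 0.3]
finger_gap: 0.502
grip_force: 0.0
d [ 0.0043 -0.0053  0.0621] rows 1.5 turn 0.6 q7 125.1 t 12.9 yaw 96.9
```

```bash
python3 steer.py '[[0.5,0.004,-0.005,0.025,0.6],[0.5,0.004,-0.005,0.05,0.6],[0.5,0.004,-0.005,0.06,0.6],[0.5,0.004,-0.005,0.06,0.6],[0.5,0.004,-0.005,0.06,0.6]]'
python3 steer.py '[[0,0,0,0,0],[0,0,0,0,0],[0,0,0,0,0],[0,0,0,0,0],[0,0,0,0,0]]' 40
python3 steer.py '[[0,0,0,0,0],[0,0,0,-0.03,0],[0,0,0,-0.07,0],[0,0,0,-0.11,0],[0,0,0,-0.15,0]]'
python3 to.py -0.018 0.03 0.18 90 s
```

```text
clock: 13.37
ee_pos: [0.5339, -0.2584, 0.0149]
ee_rot: [[-0.994, -0.109, 0.002], [-0.109, 0.994, -0.0], [-0.002, -0.0, -1.0]]
ft_force: [0.6, 0.2, 0.1]
finger_gap: 0.501
grip_force: 0.0
clock: 13.78
ee_pos: [0.534, -0.2588, 0.0152]
ee_rot: [[-0.994, -0.108, 0.003], [-0.108, 0.994, -0.001], [-0.003, -0.001, -1.0]]
ft_force: [0.0, 1.1, 6.8]
finger_gap: 0.157
grip_force: 43.4
clock: 14.2
ee_pos: [0.532, -0.2582, 0.1651]
ee_rot: [[-0.994, -0.108, -0.001], [-0.108, 0.994, 0.0], [0.001, 0.001, -1.0]]
ft_force: [0.9, -0.4, -0.8]
finger_gap: 0.149
grip_force: 42.6
d [-0.0661  0.5273 -0.0147] rows 12.7 turn 10.7 q7 123.6 t 14.2 yaw 96.2
```

```bash
python3 steer.py '[[0,-0.005,0.03,-0.01,2],[0,-0.01,0.07,-0.015,6],[0,-0.015,0.11,-0.015,10.7],[0,-0.02,0.15,-0.015,10.7],[0,-0.025,0.19,-0.015,10.7]]'
python3 steer.py '[[0,0.004,0.04,0,0],[0,0.008,0.08,0,0],[0,0.012,0.12,0,0],[0,0.016,0.16,0,0],[0,0.02,0.2,0,0]]'
python3 steer.py '[[0,0.004,0.04,0,0],[0,0.008,0.08,0,0],[0,0.012,0.12,0,0],[0,0.012,0.12,0,0],[0,0.012,0.12,0,0]]'
python3 to.py -0.020 0.03 0.025 90 s
```

```text
clock: 14.62
ee_pos: [0.5365, -0.0651, 0.179]
ee_rot: [[-0.997, 0.079, 0.0], [0.079, 0.997, 0.0], [-0.0, 0.0, -1.0]]
ft_force: [1.2, 1.1, -0.2]
finger_gap: 0.151
grip_force: 42.6
clock: 15.03
ee_pos: [0.532, 0.1359, 0.1788]
ee_rot: [[-0.997, 0.078, -0.0], [0.078, 0.997, 0.0], [0.0, -0.0, -1.0]]
ft_force: [1.8, -0.1, -0.1]
finger_gap: 0.146
grip_force: 42.6
clock: 15.45
ee_pos: [0.5288, 0.2583, 0.1784]
ee_rot: [[-0.997, 0.072, -0.001], [0.072, 0.997, 0.001], [0.001, 0.001, -1.0]]
ft_force: [-0.3, -0.7, -0.5]
finger_gap: 0.15
grip_force: 42.6
d [-0.009   0.0156  0.1534] rows 3.7 turn 0.3 q7 57.0 t 15.4 yaw 85.9
```

```bash
python3 steer.py '[[0,-0.009,0.0156,0.01,0.3],[0,-0.009,0.0156,0.04,0.3],[0,-0.009,0.0156,0.08,0.3],[0,-0.009,0.0156,0.11,0.3],[0,-0.009,0.0156,0.14,0.3]]'
python3 steer.py '[[0,0,0,0,0],[0,0,0,0,0],[0,0,0,0,0],[0,0,0,0,0]]'
python3 to.py -0.020 0.03 0.0225 90 s
```

```text
clock: 15.87
ee_pos: [0.5403, 0.267, 0.0371]
ee_rot: [[-0.996, 0.086, -0.001], [0.086, 0.996, -0.002], [0.0, -0.002, -1.0]]
ft_force: [-0.1, 0.5, -0.8]
finger_gap: 0.154
grip_force: 42.6
clock: 16.2
ee_pos: [0.5424, 0.2699, 0.0414]
ee_rot: [[-0.996, 0.084, 0.004], [0.084, 0.996, 0.002], [-0.004, 0.002, -1.0]]
ft_force: [0.4, 0.1, -0.5]
finger_gap: 0.147
grip_force: 42.6
d [0.004  0.0031 0.0189] rows 0.5 turn -0.4 q7 56.4 t 16.2 yaw 85.2
```

```bash
python3 steer.py '[[0,0.004,0.003,0.01,0],[0,0.004,0.003,0.016,0],[0,0.004,0.003,0.019,0],[0,0.004,0.003,0.019,0],[0,0.004,0.003,0.019,0]]'
python3 steer.py '[[0.2,0,0,0,0],[0.3,0,0,0,0],[0.35,0,0,0,0],[0.35,0,0,0,0],[0.35,0,0,-0.02,0]]'
python3 steer.py '[[0.35,0,0,-0.02,0],[0.35,0,0,-0.06,0],[0.35,0,0,-0.1,0],[0.35,0,0,-0.14,0],[0.35,0,0,-0.14,0]]'
python3 steer.py '[[0.5,0,-0.04,0,0],[0.5,0,-0.08,0,0],[0.5,0,-0.12,0,0],[0.5,0,-0.16,0,0],[0.5,0,-0.2,0,0]]'
python3 -c "
from spoons import *
look('c')
a=cv2.imread('pics/side_c.png')[120:350,230:500]; b=cv2.imread('pics/top_c.png')[90:270,205:525]
a=cv2.resize(a,None,fx=1.5,fy=1.5,interpolation=2); b=cv2.resize(b,(613,345),interpolation=2)
cv2.imwrite('pics/p2.png',cv2.resize(np.hstack([a,b]),(800,270)))"
python3 to.py 0.5615 -0.334 0.18 84.5
```

```text
clock: 16.62
ee_pos: [0.5357, 0.2743, 0.0213]
ee_rot: [[-0.997, 0.082, -0.001], [0.082, 0.997, 0.001], [0.001, 0.001, -1.0]]
ft_force: [-5.2, 0.6, 10.7]
finger_gap: 0.147
grip_force: 44.6
clock: 17.03
ee_pos: [0.5337, 0.2712, 0.0363]
ee_rot: [[-0.997, 0.083, -0.007], [0.083, 0.997, -0.004], [0.006, -0.005, -1.0]]
ft_force: [-0.7, -0.2, -0.2]
finger_gap: 0.35
grip_force: 0.0
clock: 17.45
ee_pos: [0.5417, 0.2753, 0.1887]
ee_rot: [[-0.996, 0.084, 0.014], [0.084, 0.996, 0.008], [-0.013, 0.009, -1.0]]
ft_force: [1.8, 0.2, 0.2]
finger_gap: 0.353
grip_force: 0.0
clock: 17.87
ee_pos: [0.5195, 0.0716, 0.1795]
ee_rot: [[-0.997, 0.083, 0.0], [0.083, 0.997, 0.0], [-0.0, 0.0, -1.0]]
ft_force: [1.1, -0.5, -0.3]
finger_gap: 0.501
grip_force: 0.0
top px [472.8 189.9] [472.8 218.7] r 3.6 | plane bowl [ 0.5986 -0.3377] end [ 0.5122 -0.3299] yaw 174.9 len 0.0867
     tri bowl [ 0.6025 -0.3413  0.0173] end [ 0.5143 -0.3324  0.0377] err 0.0086 0.0039
top px [496.4 203. ] [500.9 234.5] r 3.2 | plane bowl [ 0.5617 -0.4065] end [ 0.4689 -0.4102] yaw -177.7 len 0.0928
     tri bowl [ 0.5634 -0.408   0.0195] end [ 0.4699 -0.4117  0.0396] err 0.004 0.002
d [-0.0801 -0.3927  0.0012] rows 9.6 turn 0.0 q7 74.7 t 18.0 yaw 84.5
```

View pics/p2.png

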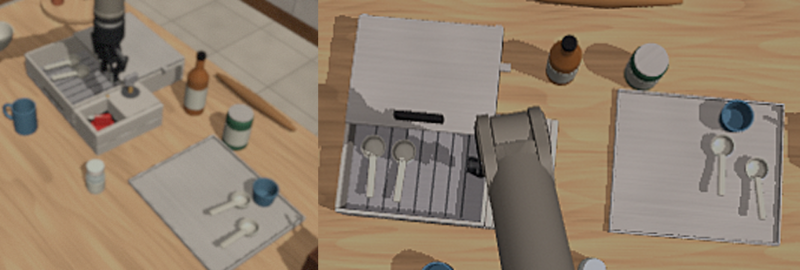

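Two spoons lie side by side in the chamber (crop bowls (374,147) and (405,150)). The other two are still on the tray, unmoved.

```bash
python3 steer.py '[[0.5,-0.008,-0.04,0,0],[0.5,-0.016,-0.08,0,0],[0.5,-0.024,-0.12,0,0],[0.5,-0.032,-0.16,0,0],[0.5,-0.04,-0.2,0,0]]'
python3 steer.py '[[0.5,-0.008,-0.04,0,0],[0.5,-0.016,-0.08,0,0],[0.5,-0.024,-0.12,0,0],[0.5,-0.032,-0.16,0,0],[0.5,-0.04,-0.193,0,0]]'
python3 steer.py '[[0.5,0,0,0.03,0],[0.5,0,0,0.06,0],[0.5,0,0,0.09,0],[0.5,0,0,0.11,0],[0.5,0,0,0.11,0]]'
python3 steer.py '[[0.5,0,0,0,0],[0.5,0,0,0,0],[0.5,0,0,0,0]]'
python3 to.py 0.5615 -0.334 0.014 84.5
```

```text
clock: 18.38
ee_pos: [0.5433, -0.1305, 0.1796]
ee_rot: [[-0.997, 0.083, 0.0], [0.083, 0.997, 0.0], [-0.0, 0.0, -1.0]]
ft_force: [0.4, 0.7, 0.1]
finger_gap: 0.501
grip_force: 0.0
clock: 18.8
ee_pos: [0.5665, -0.3279, 0.1793]
ee_rot: [[-0.996, 0.085, -0.0], [0.085, 0.996, -0.001], [0.0, -0.001, -1.0]]
ft_force: [0.1, 0.2, 1.2]
finger_gap: 0.5
grip_force: 0.0
clock: 19.22
ee_pos: [0.5637, -0.3221, 0.064]
ee_rot: [[-0.997, 0.083, -0.009], [0.083, 0.997, 0.005], [0.009, 0.004, -1.0]]
ft_force: [-1.0, 0.2, -0.1]
finger_gap: 0.499
grip_force: 0.0
clock: 19.47
ee_pos: [0.5685, -0.3254, 0.0719]
ee_rot: [[-0.997, 0.083, 0.003], [0.083, 0.997, -0.002], [-0.004, -0.001, -1.0]]
ft_force: [-0.1, -0.6, 0.6]
finger_gap: 0.502
grip_force: 0.0
d [ 0.0064 -0.009   0.0578] rows 1.4 turn 0.7 q7 120.5 t 19.5 yaw 85.2
```

```bash
python3 steer.py '[[0.5,0.004,-0.009,0.02,0.7],[0.5,0.004,-0.009,0.045,0.7],[0.5,0.004,-0.009,0.056,0.7],[0.5,0.004,-0.009,0.056,0.7],[0.5,0.004,-0.009,0.056,0.7]]'
python3 steer.py '[[0,0,0,0,0],[0,0,0,0,0],[0,0,0,0,0],[0,0,0,0,0],[0,0,0,0,0]]' 40
python3 steer.py '[[0,0,0,0,0],[0,0,0,-0.03,0],[0,0,0,-0.07,0],[0,0,0,-0.11,0],[0,0,0,-0.16,0]]'
python3 to.py -0.020 -0.032 0.18 90 s
```

```text
clock: 19.88
ee_pos: [0.5628, -0.3331, 0.0143]
ee_rot: [[-0.995, 0.095, 0.001], [0.095, 0.995, 0.0], [-0.001, 0.0, -1.0]]
ft_force: [-0.2, 0.3, 0.4]
finger_gap: 0.502
grip_force: 0.0
clock: 20.3
ee_pos: [0.5634, -0.3338, 0.0153]
ee_rot: [[-0.995, 0.095, 0.003], [0.095, 0.995, -0.001], [-0.003, -0.001, -1.0]]
ft_force: [-0.1, -0.2, 5.7]
finger_gap: 0.149
grip_force: 43.6
clock: 20.72
ee_pos: [0.5611, -0.3328, 0.1661]
ee_rot: [[-0.995, 0.096, -0.002], [0.096, 0.995, 0.001], [0.002, 0.001, -1.0]]
ft_force: [1.0, -0.1, -0.5]
finger_gap: 0.152
grip_force: 42.8
d [ 0.0792  0.5393 -0.0132] rows 13.1 turn -1.0 q7 119.2 t 20.7 yaw 84.5
```

```bash
python3 steer.py '[[0,0.006,0.03,-0.01,-1],[0,0.012,0.07,-0.015,-1],[0,0.018,0.11,-0.015,-1],[0,0.024,0.15,-0.015,-1],[0,0.03,0.19,-0.015,-1]]'
python3 steer.py '[[0,0.006,0.04,0,0],[0,0.012,0.08,0,0],[0,0.018,0.12,0,0],[0,0.024,0.16,0,0],[0,0.03,0.2,0,0]]'
python3 steer.py '[[0,0.006,0.04,0,0],[0,0.01,0.08,0,0],[0,0.016,0.12,0,0],[0,0.018,0.15,0,0],[0,0.018,0.15,0,0]]'
python3 steer.py '[[0,0,0,0.03,0],[0,0,0,0.06,0],[0,0,0,0.08,0],[0,0,0,0.08,0],[0,0,0,0.08,0]]'
python3 to.py -0.018 -0.032 0.0225 90 s
```

```text
clock: 21.13
ee_pos: [0.5497, -0.1396, 0.1804]
ee_rot: [[-0.997, 0.079, -0.0], [0.079, 0.997, 0.0], [0.0, 0.0, -1.0]]
ft_force: [1.0, 0.3, -0.6]
finger_gap: 0.147
grip_force: 42.8
clock: 21.55
ee_pos: [0.5353, 0.0621, 0.1804]
ee_rot: [[-0.997, 0.078, -0.0], [0.078, 0.997, 0.0], [0.0, -0.0, -1.0]]
ft_force: [0.7, -0.0, 0.0]
finger_gap: 0.145
grip_force: 42.8
clock: 21.97
ee_pos: [0.5279, 0.2209, 0.1802]
ee_rot: [[-0.998, 0.066, -0.001], [0.066, 0.998, 0.005], [0.001, 0.005, -1.0]]
ft_force: [-0.3, 0.9, -0.5]
finger_gap: 0.153
grip_force: 42.8
clock: 22.38
ee_pos: [0.5291, 0.2105, 0.0996]
ee_rot: [[-0.997, 0.079, -0.003], [0.079, 0.997, -0.001], [0.002, -0.002, -1.0]]
ft_force: [0.1, 0.1, 0.1]
finger_gap: 0.155
grip_force: 42.8
d [-0.007   0.0015  0.0771] rows 1.9 turn -0.1 q7 61.9 t 22.4 yaw 85.5
```

```bash
python3 steer.py '[[0,-0.007,0,0.02,0],[0,-0.007,0,0.04,0],[0,-0.007,0,0.06,0],[0,-0.007,0,0.065,0],[0,-0.007,0,0.065,0]]'
python3 steer.py '[[0,0,0,0,0],[0,0,0,0,0],[0,0,0,0,0]]'
python3 to.py -0.018 -0.032 0.0225 90 s
```

```text
clock: 22.8
ee_pos: [0.5369, 0.2106, 0.0356]
ee_rot: [[-0.997, 0.078, -0.001], [0.078, 0.997, -0.0], [0.001, -0.0, -1.0]]
ft_force: [-0.2, -0.4, -0.2]
finger_gap: 0.149
grip_force: 42.8
clock: 23.05
ee_pos: [0.5382, 0.2113, 0.0372]
ee_rot: [[-0.997, 0.078, 0.003], [0.078, 0.997, 0.001], [-0.003, 0.002, -1.0]]
ft_force: [0.6, 0.6, -0.4]
finger_gap: 0.155
grip_force: 42.8
d [ 0.0023 -0.0001  0.0147] rows 0.4 turn -0.0 q7 62.8 t 23.1 yaw 85.5
```

```bash
python3 steer.py '[[0,0.001,0,0.007,0],[0,0.001,0,0.012,0],[0,0.001,0,0.014,0],[0,0.001,0,0.014,0],[0,0.001,0,0.014,0]]'
python3 steer.py '[[0.2,0,0,0,0],[0.3,0,0,0,0],[0.35,0,0,0,0],[0.35,0,0,0,0],[0.35,0,0,-0.02,0]]'
python3 steer.py '[[0.35,0,0,-0.02,0],[0.35,0,0,-0.06,0],[0.35,0,0,-0.1,0],[0.35,0,0,-0.14,0],[0.35,0,0,-0.14,0]]'
python3 steer.py '[[0.5,-0.005,-0.04,0,0],[0.5,-0.01,-0.08,0,0],[0.5,-0.015,-0.12,0,0],[0.5,-0.02,-0.16,0,0],[0.5,-0.02,-0.2,0,0]]'
python3 steer.py '[[0.5,0,-0.04,0,-3],[0.5,0,-0.08,0,-6],[0.5,0,-0.08,0,-6]]'
python3 -c "
from spoons import *
look('d')
b=cv2.imread('pics/top_d.png')[90:270,205:525]
cv2.imwrite('pics/p3.png',cv2.resize(b,(800,450),interpolation=2))"
python3 to.py 0.5185 -0.4052 0.18 92.3
```

```text
clock: 23.47
ee_pos: [0.5357, 0.2112, 0.0226]
ee_rot: [[-0.997, 0.078, -0.001], [0.078, 0.997, 0.0], [0.001, 0.0, -1.0]]
ft_force: [-3.7, -1.1, 9.9]
finger_gap: 0.15
grip_force: 44.3
clock: 23.88
ee_pos: [0.5329, 0.2096, 0.0381]
ee_rot: [[-0.997, 0.078, -0.007], [0.078, 0.997, -0.003], [0.007, -0.004, -1.0]]
ft_force: [0.1, 0.6, -0.5]
finger_gap: 0.35
grip_force: 0.0
clock: 24.3
ee_pos: [0.5412, 0.2128, 0.19]
ee_rot: [[-0.997, 0.078, 0.014], [0.079, 0.997, 0.007], [-0.014, 0.008, -1.0]]
ft_force: [2.0, 0.9, 0.4]
finger_gap: 0.352
grip_force: 0.0
clock: 24.72
ee_pos: [0.5407, 0.0079, 0.1813]
ee_rot: [[-0.997, 0.078, 0.001], [0.078, 0.997, -0.0], [-0.001, -0.0, -1.0]]
ft_force: [0.9, -0.0, -0.2]
finger_gap: 0.503
grip_force: 0.0
clock: 24.97
ee_pos: [0.5322, -0.0808, 0.1814]
ee_rot: [[-1.0, -0.014, -0.001], [-0.014, 1.0, -0.006], [0.001, -0.006, -1.0]]
ft_force: [0.1, -1.0, 0.5]
finger_gap: 0.5
grip_force: 0.0
top px [422.6 193.7] [414.2 162.6] r 3.3 | plane bowl [ 0.5843 -0.1912] end [ 0.6701 -0.1635] yaw 17.9 len 0.0901
     tri bowl [ 0.6713 -0.2825 -0.2308] end [ 0.7654 -0.24   -0.4408] err 0.1259 0.0238
top px [493.2 205. ] [500.3 234.5] r 2.7 | plane bowl [ 0.5555 -0.3968] end [ 0.469  -0.4084] yaw -172.3 len 0.0873
     tri bowl [ 0.5615 -0.4037  0.0107] end [ 0.4706 -0.4109  0.0378] err 0.0115 0.0031
top px [423.1 232.3] [417.  216.4] r 1.6 | plane bowl [ 0.4729 -0.1921] end [ 0.5159 -0.1707] yaw 26.5 len 0.048
     tri bowl [ 0.5575 -0.2956 -0.1054] end [ 0.5964 -0.2661 -0.2617] err 0.214 0.1219
d [ 0.0221 -0.3326  0.0012] rows 8.0 turn -1.1 q7 98.0 t 25.1 yaw 91.2
```

View pics/p3.png

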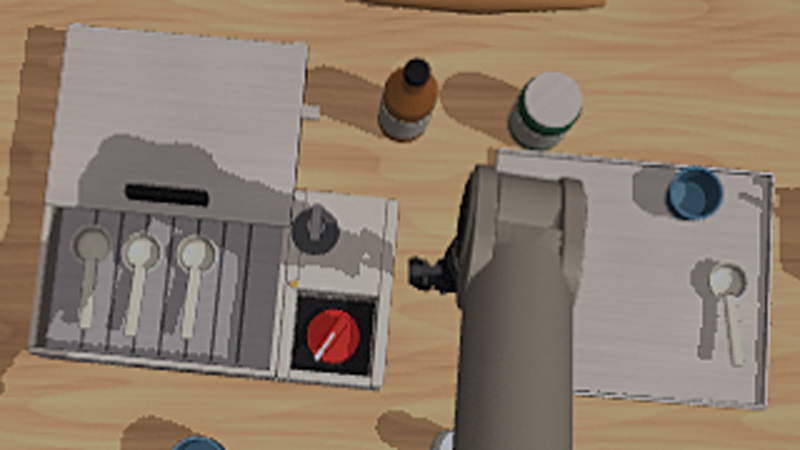

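Three spoons lie clear of one another in the chamber (bowls at (91,244), (140,252), (195,252)). The last is at (727,282) on the tray.

```bash
python3 steer.py '[[0.5,0.003,-0.04,0,-1.1],[0.5,0.006,-0.08,0,-1.1],[0.5,0.009,-0.12,0,-1.1],[0.5,0.012,-0.16,0,-1.1],[0.5,0.014,-0.2,0,-1.1]]'
python3 steer.py '[[0.5,0.003,-0.04,0,0],[0.5,0.006,-0.08,0,0],[0.5,0.008,-0.12,0,0],[0.5,0.008,-0.133,0,0]]'
python3 steer.py '[[0.5,0,0,0.03,0],[0.5,0,0,0.06,0],[0.5,0,0,0.09,0],[0.5,0,0,0.11,0],[0.5,0,0,0.11,0]]'
python3 steer.py '[[0.5,0,0,0,0],[0.5,0,0,0,0],[0.5,0,0,0,0]]'
python3 to.py 0.5185 -0.4052 0.014 92.3
```

```text
clock: 25.48
ee_pos: [0.5261, -0.2695, 0.1811]
ee_rot: [[-0.999, -0.049, 0.0], [-0.049, 0.999, 0.001], [-0.0, 0.001, -1.0]]
ft_force: [1.2, 0.5, 0.9]
finger_gap: 0.499
grip_force: 0.0
clock: 25.82
ee_pos: [0.5222, -0.409, 0.181]
ee_rot: [[-0.999, -0.041, -0.001], [-0.041, 0.999, -0.004], [0.001, -0.004, -1.0]]
ft_force: [-1.0, -0.6, -0.4]
finger_gap: 0.506
grip_force: 0.0
clock: 26.23
ee_pos: [0.522, -0.3982, 0.0655]
ee_rot: [[-0.999, -0.049, -0.008], [-0.049, 0.999, 0.007], [0.007, 0.008, -1.0]]
ft_force: [0.2, 1.4, -0.3]
finger_gap: 0.501
grip_force: 0.0
clock: 26.48
ee_pos: [0.5252, -0.4038, 0.0736]
ee_rot: [[-0.999, -0.047, 0.003], [-0.047, 0.999, -0.002], [-0.003, -0.002, -1.0]]
ft_force: [0.3, 0.1, 0.4]
finger_gap: 0.499
grip_force: 0.0
d [ 0.0069 -0.001   0.0595] rows 1.4 turn 0.4 q7 136.6 t 26.5 yaw 92.7
```

```bash
python3 steer.py '[[0.5,0.005,-0.002,0.02,0.4],[0.5,0.005,-0.002,0.045,0.4],[0.5,0.005,-0.002,0.057,0.4],[0.5,0.005,-0.002,0.057,0.4],[0.5,0.005,-0.002,0.057,0.4]]'
python3 steer.py '[[0,0,0,0,0],[0,0,0,0,0],[0,0,0,0,0],[0,0,0,0,0],[0,0,0,0,0]]' 40
python3 steer.py '[[0,0,0,0,0],[0,0,0,-0.03,0],[0,0,0,-0.07,0],[0,0,0,-0.11,0],[0,0,0,-0.15,0]]'
python3 to.py -0.020 -0.092 0.185 90 s
```

```text
clock: 26.9
ee_pos: [0.519, -0.4055, 0.0149]
ee_rot: [[-0.999, -0.039, 0.0], [-0.039, 0.999, 0.0], [-0.0, 0.0, -1.0]]
ft_force: [0.6, -0.1, 0.6]
finger_gap: 0.5
grip_force: 0.0
clock: 27.32
ee_pos: [0.5195, -0.4063, 0.016]
ee_rot: [[-0.999, -0.039, 0.002], [-0.039, 0.999, -0.001], [-0.002, -0.001, -1.0]]
ft_force: [-0.3, 0.8, 6.3]
finger_gap: 0.15
grip_force: 43.3
clock: 27.73
ee_pos: [0.5177, -0.4051, 0.1654]
ee_rot: [[-0.999, -0.039, -0.002], [-0.039, 0.999, 0.001], [0.002, 0.001, -1.0]]
ft_force: [1.2, 0.2, -0.4]
finger_gap: 0.149
grip_force: 42.6
d [-0.033  0.556 -0.019] rows 13.4 turn 6.7 q7 135.0 t 27.7 yaw 92.2
```

```bash
python3 steer.py '[[0,-0.002,0.03,-0.015,2],[0,-0.004,0.07,-0.02,5],[0,-0.006,0.11,-0.02,6.7],[0,-0.009,0.15,-0.02,6.7],[0,-0.012,0.19,-0.02,6.7]]'
python3 steer.py '[[0,0.004,0.04,0,0],[0,0.008,0.08,0,0],[0,0.012,0.12,0,0],[0,0.016,0.16,0,0],[0,0.02,0.2,0,0]]'
python3 steer.py '[[0,0.002,0.04,0,0],[0,0.004,0.08,0,0],[0,0.006,0.12,0,0],[0,0.009,0.165,0,0],[0,0.009,0.165,0,0]]'
python3 steer.py '[[0,0,0,0.03,0],[0,0,0,0.06,0],[0,0,0,0.08,0],[0,0,0,0.08,0],[0,0,0,0.08,0]]'
python3 to.py -0.020 -0.092 0.0235 90 s
```

```text
clock: 28.15
ee_pos: [0.5224, -0.2133, 0.1844]
ee_rot: [[-0.997, 0.079, -0.0], [0.079, 0.997, 0.0], [0.0, 0.0, -1.0]]
ft_force: [0.1, 1.8, -0.6]
finger_gap: 0.149
grip_force: 42.6
clock: 28.57
ee_pos: [0.5179, -0.0125, 0.1843]
ee_rot: [[-0.997, 0.078, -0.0], [0.078, 0.997, 0.0], [0.0, 0.0, -1.0]]
ft_force: [1.3, -0.3, -0.3]
finger_gap: 0.15
grip_force: 42.6
clock: 28.98
ee_pos: [0.5213, 0.1616, 0.1843]
ee_rot: [[-0.998, 0.066, -0.0], [0.066, 0.998, 0.006], [0.001, 0.006, -1.0]]
ft_force: [-0.7, 1.7, -1.4]
finger_gap: 0.15
grip_force: 42.6
clock: 29.4
ee_pos: [0.5218, 0.1503, 0.1036]
ee_rot: [[-0.997, 0.078, -0.003], [0.078, 0.997, -0.001], [0.003, -0.001, -1.0]]
ft_force: [0.7, -0.0, -0.5]
finger_gap: 0.152
grip_force: 42.5
d [-0.0076  0.0021  0.0801] rows 1.9 turn -0.0 q7 68.1 t 29.4 yaw 85.5
```

```bash
python3 steer.py '[[0,-0.007,0.001,0.02,0],[0,-0.007,0.001,0.04,0],[0,-0.007,0.001,0.06,0],[0,-0.007,0.001,0.068,0],[0,-0.007,0.001,0.068,0]]'
python3 steer.py '[[0,0,0,0,0],[0,0,0,0,0],[0,0,0,0,0]]'
python3 to.py -0.020 -0.092 0.0235 90 s
```

```text
clock: 29.82
ee_pos: [0.5294, 0.1511, 0.0361]
ee_rot: [[-0.997, 0.078, -0.001], [0.078, 0.997, -0.0], [0.001, -0.001, -1.0]]
ft_force: [-0.8, 0.1, -0.4]
finger_gap: 0.152
grip_force: 42.6
clock: 30.07
ee_pos: [0.5311, 0.1518, 0.0381]
ee_rot: [[-0.997, 0.078, 0.003], [0.078, 0.997, 0.001], [-0.003, 0.001, -1.0]]
ft_force: [0.4, -0.0, -1.3]
finger_gap: 0.153
grip_force: 42.6
d [ 0.0018 -0.0002  0.0146] rows 0.4 turn -0.0 q7 69.2 t 30.1 yaw 85.5
```

```bash
python3 steer.py '[[0,0.001,0,0.007,0],[0,0.001,0,0.012,0],[0,0.001,0,0.013,0],[0,0.001,0,0.013,0],[0,0.001,0,0.013,0]]'
python3 steer.py '[[0.2,0,0,0,0],[0.3,0,0,0,0],[0.35,0,0,0,0],[0.35,0,0,0,0],[0.35,0,0,-0.02,0]]'
python3 steer.py '[[0.35,0,0,-0.02,0],[0.35,0,0,-0.06,0],[0.35,0,0,-0.1,0],[0.35,0,0,-0.14,0],[0.35,0,0,-0.17,0]]'
python3 steer.py '[[0.5,0,-0.04,0,7],[0.5,0,-0.08,0,14],[0.5,0,-0.12,0,21],[0.5,0,-0.16,0,28],[0.5,0,-0.2,0,35]]'
python3 -c "
from spoons import *
TS=[[.66,.36,.03],[.62,.10,.03],[.455,.12,.03],[.478,.38,.03]]
look('e',TS)
a=cv2.imread('pics/side_e.png')[120:250,230:400]; b=cv2.imread('pics/top_e.png')[90:250,205:375]
a=cv2.resize(a,(510,390),interpolation=2); b=cv2.resize(b,(414,390),interpolation=2)
cv2.imwrite('pics/p4.png',cv2.resize(np.hstack([a,b]),(800,338)))"
python3 to.py 0.081 0 0.2 0 s
```

```text
clock: 30.48
ee_pos: [0.5302, 0.1562, 0.0244]
ee_rot: [[-0.997, 0.075, 0.004], [0.075, 0.997, 0.006], [-0.003, 0.006, -1.0]]
ft_force: [1.9, 8.1, 1.8]
finger_gap: 0.147
grip_force: 46.4
clock: 30.9
ee_pos: [0.5276, 0.1564, 0.0424]
ee_rot: [[-0.997, 0.072, -0.002], [0.072, 0.997, 0.003], [0.002, 0.003, -1.0]]
ft_force: [-0.2, -0.3, -0.9]
finger_gap: 0.352
grip_force: 0.0
clock: 31.32
ee_pos: [0.5297, 0.1515, 0.217]
ee_rot: [[-0.997, 0.078, 0.004], [0.078, 0.997, 0.001], [-0.004, 0.002, -1.0]]
ft_force: [-0.2, 0.8, 0.6]
finger_gap: 0.352
grip_force: 0.0
clock: 31.73
ee_pos: [0.5127, -0.0497, 0.2136]
ee_rot: [[-0.768, 0.64, 0.001], [0.64, 0.768, 0.0], [-0.0, 0.001, -1.0]]
ft_force: [1.2, 0.3, -0.0]
finger_gap: 0.5
grip_force: 0.0
top px [242.3 187.8] [238.2 220.5] r 4.7 | plane bowl [0.5903 0.3284] end [0.4933 0.3322] yaw 177.7 len 0.0971
     tri bowl [ 0.6066  0.3297 -0.023 ] end [0.5377 0.3023 0.0335] err 0.0218 0.1074
top px [263.5 190.7] [258.3 223.6] r 4.1 | plane bowl [0.5832 0.2667] end [0.486 0.275] yaw 175.1 len 0.0976
     tri bowl [0.5789 0.2661 0.0346] end [0.5159 0.2474 0.0792] err 0.0048 0.0808
top px [283.5 191.9] [279.5 224.7] r 4.9 | plane bowl [0.5809 0.2089] end [0.4841 0.2155] yaw 176.1 len 0.097
     tri bowl [0.5572 0.2114 0.0844] end [0.498  0.1946 0.1226] err 0.0313 0.0505
top px [302.7 194. ] [299.  227.6] r 4.6 | plane bowl [0.576  0.1536] end [0.4772 0.1604] yaw 176.0 len 0.0991
     tri bowl [0.5358 0.1614 0.1311] end [0.4786 0.1468 0.1644] err 0.053 0.0281
d [0.0934 0.304  0.0127] rows 7.6 turn 54.2 q7 55.1 t 31.8 yaw 49.7
```

View pics/p4.png

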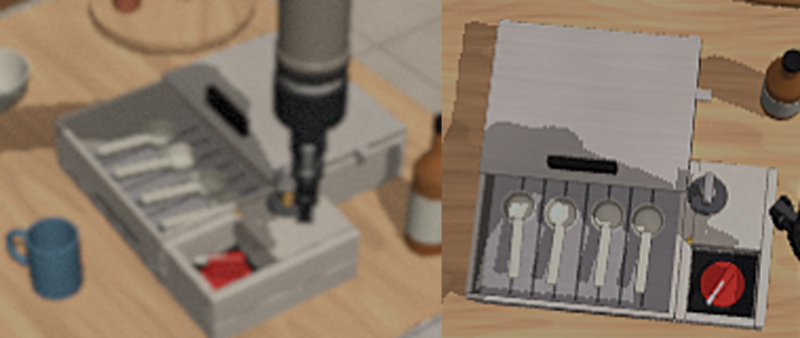

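All four spoons lie flat and apart: top-view bowls at (519,207), (561,212), (607,215), (648,218). Now I'll shut the lid.

```bash
python3 steer.py '[[1,0.01,0.035,0,7],[1,0.02,0.07,0,14],[1,0.03,0.105,0,21],[1,0.045,0.14,0,28],[1,0.06,0.175,0,35]]'
python3 to.py 0.081 0 0.2 0 s
```

```text
clock: 32.25
ee_pos: [0.5785, 0.1272, 0.2134]
ee_rot: [[-0.262, 0.965, 0.0], [0.965, 0.262, 0.0], [0.0, 0.0, -1.0]]
ft_force: [1.3, -0.2, 0.6]
finger_gap: 1.005
grip_force: 0.0
d [0.0892 0.085  0.0134] rows 3.0 turn 19.6 q7 4.7 t 32.2 yaw 15.2
```

```bash
python3 steer.py '[[1,0.03,0.028,0,7],[1,0.06,0.056,0,14],[1,0.089,0.085,0,19.6],[1,0.089,0.085,0,19.6],[1,0.089,0.085,0,19.6]]'
python3 steer.py '[[1,0,0,0.03,0],[1,0,0,0.06,0],[1,0,0,0.07,0],[1,0,0,0.07,0],[1,0,0,0.07,0]]'
python3 to.py 0.081 0 0.096 0 s
```

```text
clock: 32.67
ee_pos: [0.6357, 0.238, 0.2118]
ee_rot: [[0.064, 0.998, -0.002], [0.998, -0.064, -0.0], [-0.0, -0.002, -1.0]]
ft_force: [-0.1, -0.8, -0.4]
finger_gap: 1.001
grip_force: 0.0
clock: 33.08
ee_pos: [0.6362, 0.2328, 0.1439]
ee_rot: [[0.072, 0.997, -0.0], [0.997, -0.072, -0.0], [-0.0, -0.0, -1.0]]
ft_force: [0.9, -0.1, -0.2]
finger_gap: 1.001
grip_force: 0.0
d [0.0029 0.0007 0.0479] rows 1.2 turn 0.3 q7 -18.8 t 33.1 yaw -4.1
```

```bash
python3 steer.py '[[1,0.003,0,0.025,0.3],[1,0.003,0,0.046,0.3],[0.5,0.003,0,0.046,0.3],[0,0.003,0,0.046,0.3],[0,0.003,0,0.046,0.3]]' 60
python3 steer.py '[[0,0,0,0,0],[0,0,0,0,0],[0,0,0,0,0],[0,0,0,0,0],[0,0,0,0,0]]'
python3 steer.py '[[0,0,-0.015,0,0],[0,0,-0.035,0,0],[0,0,-0.055,0,0],[0,0,-0.075,0,0],[0,0,-0.09,0,0]]'
python3 steer.py '[[0,0,-0.02,0,0],[0,0,-0.04,0,0],[0,0,-0.06,0,0],[0,0,-0.068,0,0],[0,0,-0.068,0,0]]'
python3 to.py -0.084 0 0.096 0 s
```

```text
clock: 33.5
ee_pos: [0.6381, 0.2367, 0.1001]
ee_rot: [[0.077, 0.997, 0.004], [0.997, -0.077, 0.001], [0.002, 0.004, -1.0]]
ft_force: [0.4, -0.3, 0.3]
finger_gap: 0.607
grip_force: 0.0
clock: 33.92
ee_pos: [0.6355, 0.2371, 0.0991]
ee_rot: [[0.076, 0.997, -0.002], [0.997, -0.076, 0.001], [0.001, -0.002, -1.0]]
ft_force: [-5.2, -0.2, 7.4]
finger_gap: 0.149
grip_force: 59.7
clock: 34.33
ee_pos: [0.5476, 0.2436, 0.0991]
ee_rot: [[0.076, 0.997, 0.004], [0.997, -0.076, 0.001], [0.001, 0.004, -1.0]]
ft_force: [3.1, -0.6, 1.1]
finger_gap: 0.146
grip_force: 60.6
clock: 34.75
ee_pos: [0.4779, 0.2488, 0.099]
ee_rot: [[0.075, 0.997, -0.0], [0.997, -0.075, 0.001], [0.001, -0.0, -1.0]]
ft_force: [-1.0, -2.2, 6.8]
finger_gap: 0.15
grip_force: 61.4
d [-0.0008 -0.0052  0.003 ] rows 0.1 turn 0.1 q7 -27.9 t 34.8 yaw -4.3
```

```bash
python3 steer.py '[[0,0,-0.004,0,0],[0,0,-0.008,0,0],[0,0,-0.012,0,0],[0,0,-0.012,0,0]]'
python3 to.py -0.084 0 0.096 0 s
```

```text
clock: 35.08
ee_pos: [0.4709, 0.2493, 0.0991]
ee_rot: [[0.077, 0.997, 0.008], [0.997, -0.077, 0.002], [0.002, 0.008, -1.0]]
ft_force: [6.2, -2.1, 2.7]
finger_gap: 0.147
grip_force: 60.8
d [-0.0008  0.0018  0.0031] rows 0.1 turn 0.0 q7 -28.9 t 35.1 yaw -4.4
```

```bash
python3 steer.py '[[0,0,-0.003,0,0],[0,0,-0.003,0,0],[0.4,0,0.008,0,0],[1,0,0.008,0,0],[1,0,0.008,-0.03,0]]'
python3 steer.py '[[1,0,0,-0.035,-7],[1,0,0,-0.07,-14],[1,0,0,-0.1,-21],[1,0,0,-0.13,-28],[1,0,0,-0.13,-35]]'
python3 steer.py '[[1,0,0,0,-7],[1,0,0,0,-14],[1,0,0,0,-21],[1,0,0,0,-28],[1,0,0,0,-35]]'
python3 steer.py '[[0.6,0,0,0,-7],[0.6,0,0,0,-14],[0.6,0,0,0,-20]]'
python3 -c "
from spoons import *
for c in('side','top'): cv2.imwrite(f'pics/q{c}.png',eyes.camera(c))
a=cv2.imread('pics/qside.png')[130:250,245:395]; b=cv2.imread('pics/qtop.png')[90:250,205:375]
cv2.imwrite('pics/q.png',np.hstack([cv2.resize(a,(430,344),interpolation=2),cv2.resize(b,(366,344),interpolation=2)]))"
python3 to.py 0.06 -0.165 0.2 90 s
```

```text
clock: 35.5
ee_pos: [0.4708, 0.2472, 0.1228]
ee_rot: [[0.077, 0.997, -0.01], [0.997, -0.077, -0.007], [-0.007, -0.01, -1.0]]
ft_force: [-0.5, 0.2, -0.2]
finger_gap: 0.562
grip_force: 0.0
clock: 35.92
ee_pos: [0.4774, 0.2512, 0.2638]
ee_rot: [[-0.515, 0.857, 0.008], [0.857, 0.515, 0.007], [0.002, 0.01, -1.0]]
ft_force: [0.3, 1.0, 0.3]
finger_gap: 0.999
grip_force: 0.0
clock: 36.33
ee_pos: [0.4739, 0.2494, 0.257]
ee_rot: [[-0.914, 0.407, -0.002], [0.407, 0.914, -0.0], [0.002, -0.001, -1.0]]
ft_force: [-0.1, 0.2, 0.7]
finger_gap: 1.001
grip_force: 0.0
clock: 36.58
ee_pos: [0.4739, 0.2493, 0.257]
ee_rot: [[-0.998, 0.07, -0.002], [0.07, 0.998, -0.0], [0.002, -0.0, -1.0]]
ft_force: [-0.4, 0.2, -1.2]
finger_gap: 0.613
grip_force: 0.0
d [-0.1426 -0.1662  0.0568] rows 5.4 turn 0.1 q7 55.3 t 36.7 yaw 85.6
```

View pics/q.png

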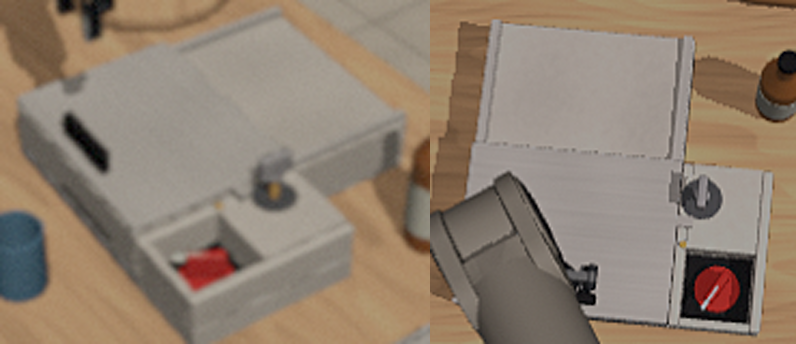

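The lid is flush with the box front and the screw bar is at (702,188) in the crop, undisturbed. Now the screw.

```bash
python3 steer.py '[[0.6,-0.026,-0.033,0,0],[0.6,-0.052,-0.066,0,0],[0.6,-0.078,-0.099,0,0],[0.6,-0.104,-0.132,0,0],[0.6,-0.125,-0.16,0,0]]'
python3 steer.py '[[0.5,-0.018,-0.006,0.03,0],[0.5,-0.018,-0.006,0.06,0],[0.5,-0.018,-0.006,0.08,0],[0.5,-0.018,-0.006,0.08,0],[0.5,-0.018,-0.006,0.08,0]]'
python3 steer.py '[[0.5,0,0,0,0],[0.5,0,0,0,0],[0.5,0,0,0,0]]'
python3 to.py 0.6045 0.0725 0.104 85.5
```

```text
clock: 37.1
ee_pos: [0.5881, 0.0777, 0.2574]
ee_rot: [[-0.997, 0.08, -0.0], [0.08, 0.997, -0.0], [0.0, -0.0, -1.0]]
ft_force: [-0.5, 0.1, -0.4]
finger_gap: 0.598
grip_force: 0.0
clock: 37.52
ee_pos: [0.6038, 0.073, 0.1765]
ee_rot: [[-0.997, 0.078, -0.003], [0.078, 0.997, -0.0], [0.003, -0.001, -1.0]]
ft_force: [0.2, 0.2, 0.4]
finger_gap: 0.503
grip_force: 0.0
clock: 37.77
ee_pos: [0.6058, 0.0731, 0.1794]
ee_rot: [[-0.997, 0.076, 0.003], [0.076, 0.997, 0.001], [-0.003, 0.001, -1.0]]
ft_force: [-0.1, 0.5, 1.2]
finger_gap: 0.497
grip_force: 0.0
d [ 0.0015 -0.0008  0.0754] rows 1.8 turn 0.1 q7 81.1 t 37.8 yaw 85.6
```

```bash
python3 steer.py '[[0.5,0,-0.001,0.02,0],[0.5,0,-0.001,0.04,0],[0.5,0,-0.001,0.06,0],[0.5,0,-0.001,0.073,0],[0.5,0,-0.001,0.073,0]]'
python3 steer.py '[[0.5,0,0,0,0],[0.5,0,0,0,0]]'
python3 to.py 0.6045 0.0725 0.104 85.5
python3 steer.py '[[0,0,0,0,0],[0,0,0,0,0],[0,0,0,0,0],[0,0,0,0,0],[0,0,0,0,0]]' 80
python3 steer.py '[[0,0,0,0,0],[0,0,0,0,0]]' 80
```

```text
clock: 38.18
ee_pos: [0.603, 0.0717, 0.1024]
ee_rot: [[-0.997, 0.076, -0.004], [0.076, 0.997, -0.001], [0.004, -0.001, -1.0]]
ft_force: [-0.4, 0.1, -0.1]
finger_gap: 0.499
grip_force: 0.0
clock: 38.35
ee_pos: [0.6059, 0.0718, 0.1059]
ee_rot: [[-0.997, 0.076, 0.003], [0.076, 0.997, 0.001], [-0.003, 0.001, -1.0]]
ft_force: [0.3, 0.3, 0.4]
finger_gap: 0.501
grip_force: 0.0
d [0.0015 0.0006 0.0019] rows 0.1 turn 0.1 q7 82.6 t 38.4 yaw 85.6
clock: 38.77
ee_pos: [0.6062, 0.0733, 0.107]
ee_rot: [[-0.997, 0.076, 0.003], [0.076, 0.997, 0.003], [-0.003, 0.003, -1.0]]
ft_force: [-1.3, 2.4, 7.9]
finger_gap: 0.125
grip_force: 111.8
clock: 38.93
ee_pos: [0.6062, 0.0733, 0.1069]
ee_rot: [[-0.997, 0.076, 0.003], [0.076, 0.997, 0.003], [-0.003, 0.003, -1.0]]
ft_force: [-1.2, 2.2, 7.1]
finger_gap: 0.125
grip_force: 111.8
```

```bash
python3 steer.py '[[0,0,0,-0.004,0],[0,0,0,-0.008,0],[0,0,0,-0.012,0],[0,0,0,-0.0125,0],[0,0,0,-0.0125,0]]'
python3 steer.py '[[0,0,0,0,0],[0,0,0,0,0]]'
```

```text
clock: 39.35
ee_pos: [0.6057, 0.0732, 0.1167]
ee_rot: [[-0.997, 0.075, 0.002], [0.075, 0.997, 0.002], [-0.002, 0.002, -1.0]]
ft_force: [3.8, 3.7, -7.1]
finger_gap: 0.123
grip_force: 104.3
clock: 39.52
ee_pos: [0.6057, 0.0732, 0.1164]
ee_rot: [[-0.997, 0.075, 0.002], [0.075, 0.997, 0.001], [-0.002, 0.002, -1.0]]
ft_force: [1.8, 4.1, -7.0]
finger_gap: 0.126
grip_force: 105.2
```

```bash
python3 steer.py '[[0,0,0,-0.002,0],[0,0,0,-0.003,0],[0,0,0,-0.003,0]]'
python3 steer.py '[[0,0,0,0,4],[0,0,0,0,8],[0,0,0,0,12],[0,0,0,0,16],[0,0,0,0,20]]'
python3 -c "
from h import *
s=state(); print(s['wrist_torque'],s['joint_pos'][6])"
```

```text
clock: 39.77
ee_pos: [0.6057, 0.0732, 0.1194]
ee_rot: [[-0.997, 0.075, 0.002], [0.075, 0.997, 0.001], [-0.002, 0.002, -1.0]]
ft_force: [2.6, 4.8, -6.6]
finger_gap: 0.123
grip_force: 104.9
clock: 40.18
ee_pos: [0.6056, 0.0723, 0.1192]
ee_rot: [[-0.91, 0.415, 0.002], [0.415, 0.91, 0.0], [-0.002, 0.001, -1.0]]
ft_force: [4.9, 2.3, -9.6]
finger_gap: 0.124
grip_force: 105.8
[ 0.35606008 -1.23773308  0.0101296 ] 64.22283922570057
```

```bash
python3 steer.py '[[0,0,0,0,6],[0,0,0,0,12],[0,0,0,0,18],[0,0,0,0,24],[0,0,0,0,30]]'
python3 steer.py '[[0,0,0,0,6],[0,0,0,0,12],[0,0,0,0,18],[0,0,0,0,24],[0,0,0,0,30]]'
python3 steer.py '[[0,0,0,0,6],[0,0,0,0,12],[0,0,0,0,18],[0,0,0,0,24],[0,0,0,0,30]]'
python3 -c "
from h import *
s=state(); print(s['wrist_torque'],s['joint_pos'][6])"
```

```text
clock: 40.6
ee_pos: [0.6047, 0.0714, 0.1188]
ee_rot: [[-0.578, 0.816, 0.0], [0.816, 0.578, -0.001], [-0.001, -0.001, -1.0]]
ft_force: [5.0, -0.2, -9.1]
finger_gap: 0.125
grip_force: 105.2
clock: 41.02
ee_pos: [0.6035, 0.0708, 0.1185]
ee_rot: [[-0.093, 0.996, -0.002], [0.996, 0.093, -0.002], [-0.002, -0.003, -1.0]]
ft_force: [1.3, -0.2, -9.3]
finger_gap: 0.124
grip_force: 105.5
clock: 41.43
ee_pos: [0.6022, 0.0711, 0.118]
ee_rot: [[0.417, 0.909, -0.005], [0.909, -0.417, -0.001], [-0.004, -0.004, -1.0]]
ft_force: [-0.8, 0.3, -8.3]
finger_gap: 0.126
grip_force: 105.7
[-0.18320251  0.02355646  0.02455647] -14.582032352357086
```

```bash
python3 steer.py '[[0,0,0,0,6],[0,0,0,0,12],[0,0,0,0,18],[0,0,0,0,24],[0,0,0,0,30]]'
python3 steer.py '[[0,0,0,0,5],[0,0,0,0,10],[0,0,0,0,15],[0,0,0,0,18],[0,0,0,0,20]]'
python3 -c "
from h import *
s=state(); R=s['ee_rot'];print(s['wrist_torque'],s['joint_pos'][6],85.6-np.degrees(np.arctan2(R[1][1],R[0][1])))"
```

```text
clock: 41.85
ee_pos: [0.6012, 0.072, 0.1182]
ee_rot: [[0.816, 0.579, -0.008], [0.579, -0.816, 0.0], [-0.006, -0.005, -1.0]]
ft_force: [-3.8, 1.3, -5.4]
finger_gap: 0.121
grip_force: 106.6
clock: 42.27
ee_pos: [0.6012, 0.0728, 0.1186]
ee_rot: [[0.962, 0.272, -0.008], [0.272, -0.962, 0.001], [-0.008, -0.003, -1.0]]
ft_force: [-5.1, 1.2, -2.4]
finger_gap: 0.123
grip_force: 114.0
[0.51499601 0.42774883 1.56657346] -56.51604341748621 159.81232868101947
```

```bash
python3 steer.py '[[0,0,0,0,0],[0,0,0,0,-2],[0,0,0,0,-2.5],[0,0,0,0,-2.5]]'
python3 steer.py '[[0.2,0,0,0,0],[0.4,0,0,0,0],[0.5,0,0,0,0],[0.5,0,0,-0.02,0],[0.5,0,0,-0.04,0]]' 40
python3 steer.py '[[0.5,0,0,-0.04,0],[0.5,0,0,-0.08,0],[0.5,0,0,-0.1,0]]'
python3 steer.py '[[0.5,-0.01,0.04,0,0],[0.5,-0.02,0.08,0,0],[0.5,-0.02,0.1,0,0]]'
python3 -c "
from spoons import *
for c in('side','top'): cv2.imwrite(f'pics/r{c}.png',eyes.camera(c))
a=cv2.imread('pics/rside.png')[160:250,290:380]; b=cv2.imread('pics/rtop.png')[160:250,290:380]
cv2.imwrite('pics/r.png',np.hstack([cv2.resize(a,(400,400),interpolation=2),cv2.resize(b,(400,400),interpolation=2)]))"
python3 to.py -0.05 -0.196 0.2 90 s
```

```text
clock: 42.6
ee_pos: [0.6009, 0.0726, 0.1185]
ee_rot: [[0.95, 0.312, -0.009], [0.312, -0.95, 0.002], [-0.008, -0.004, -1.0]]
ft_force: [-4.7, 2.6, -3.2]
finger_gap: 0.126
grip_force: 106.3
clock: 43.02
ee_pos: [0.6042, 0.0713, 0.1599]
ee_rot: [[0.951, 0.311, -0.002], [0.311, -0.951, -0.001], [-0.002, 0.0, -1.0]]
ft_force: [1.0, 0.5, 0.1]
finger_gap: 0.502
grip_force: 0.0
clock: 43.27
ee_pos: [0.607, 0.0704, 0.2652]
ee_rot: [[0.951, 0.31, 0.007], [0.31, -0.951, 0.0], [0.007, 0.002, -1.0]]
ft_force: [1.5, -0.2, 0.4]
finger_gap: 0.499
grip_force: 0.0
clock: 43.52
ee_pos: [0.6161, -0.0363, 0.2619]
ee_rot: [[0.952, 0.306, 0.002], [0.306, -0.952, -0.003], [0.001, 0.004, -1.0]]
ft_force: [-1.0, -1.8, 0.1]
finger_gap: 0.5
grip_force: 0.0
d [-0.0935 -0.1207  0.0609] rows 3.9 turn 22.1 q7 -50.6 t 43.6 yaw -72.4
```

View pics/r.png

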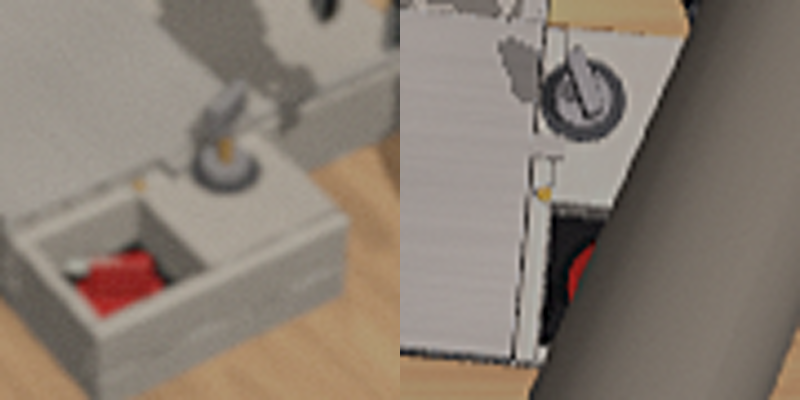

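The screw is up and turned: its bar lies at about 22° to the box in the crop at (580,85), with the dark gap showing under the head. Now I'll measure the dial.

```bash
python3 - <<'E'
from to import *
im=cv2.imread("pics/qtop.png"); hsv=cv2.cvtColor(im,cv2.COLOR_BGR2HSV).astype(int)
roi=np.zeros((400,640),bool); roi[207:245,322:357]=1
red=roi&((hsv[...,0]<10)|(hsv[...,0]>170))&(hsv[...,1]>120)&(hsv[...,2]>60)
ys,xs=np.nonzero(red); (c,r)=cv2.minEnclosingCircle(np.c_[xs,ys].astype(np.float32)); print("red circle",c,r, np.round(plane("top",*c,.038),4))
n,lab,st,cen=cv2.connectedComponentsWithStats((roi&(hsv[...,1]<90)&(hsv[...,2]>110)).astype(np.uint8))
D=RS@[-.05,-.196]+TS; print("dial model",D.round(4))
for i in range(1,n):
    if st[i,4]>5:
        ys,xs=np.nonzero(lab==i); P=np.array([plane("top",x,y,.07)[:2] for x,y in zip(xs,ys)])
        v=RS.T@(P.mean(0)-D); l=cv2.fitLine(P.astype(np.float32),2,0,.01,.01).ravel(); u=RS.T@l[:2]; u*=-np.sign(u[0]); 
        print(st[i],P.mean(0).round(4),"ster off",v.round(4),"dial rad by centre",np.arctan2(v[1],-v[0]).round(3),"by line",np.arctan2(u[1],-u[0]).round(3))
E
```

```text
red circle (338.0, 224.0) 11.04546070098877 [0.4902 0.0512 0.038 ]
dial model [0.4913 0.0504]
[322 207   2  14  19] [0.5182 0.096 ] ster off [0.0233 0.0476] dial rad by centre 2.026 by line -0.051
[343 207  14   2  16] [0.5346 0.0194] ster off [ 0.0455 -0.0275] dial rad by centre -2.598 by line 1.505
[322 211  35  34 194] [0.4505 0.036 ] ster off [-0.0396 -0.0174] dial rad by centre -0.415 by line 1.097
[331 223   8  11  21] [0.4747 0.0622] ster off [-0.0175  0.0105] dial rad by centre 0.539 by line 0.522
```

```bash
python3 steer.py '[[0.5,-0.025,-0.03,0,0],[0.5,-0.05,-0.06,0,0],[0.5,-0.075,-0.09,0,0],[0.5,-0.0935,-0.12,0,0],[0.5,-0.0935,-0.12,0,0]]'
python3 steer.py '[[0.5,0,0,0,-7],[0.5,0,0,0,-14],[0.5,0,0,0,-21],[0.5,0,0,0,-28],[0.5,0,0,0,-35]]'
python3 steer.py '[[0.5,0,0,0,-7],[0.5,0,0,0,-14],[0.5,0,0,0,-21],[0.5,0,0,0,-28],[0.5,0,0,0,-35]]'
python3 steer.py '[[0.5,0,0,0,-7],[0.5,0,0,0,-14],[0.5,0,0,0,-21],[0.5,0,0,0,-28],[0.5,0,0,0,-35]]'
python3 steer.py '[[0.4,0,0,0,-7],[0.4,0,0,0,-14],[0.4,0,0,0,-21],[0.4,0,0,0,-22.5],[0.4,0,0,0,-22.5]]'
python3 to.py 0.491 0.0507 0.05 55.2
```

```text
clock: 44.03
ee_pos: [0.4855, 0.0657, 0.2585]
ee_rot: [[0.945, 0.327, -0.007], [0.327, -0.945, 0.007], [-0.004, -0.009, -1.0]]
ft_force: [0.6, 2.5, 0.4]
finger_gap: 0.502
grip_force: 0.0
clock: 44.45
ee_pos: [0.4909, 0.0561, 0.2604]
ee_rot: [[0.594, 0.804, 0.001], [0.804, -0.594, 0.001], [0.001, 0.0, -1.0]]
ft_force: [-0.2, 0.7, 0.1]
finger_gap: 0.501
grip_force: 0.0
clock: 44.87
ee_pos: [0.491, 0.0559, 0.2603]
ee_rot: [[0.026, 1.0, 0.001], [1.0, -0.026, 0.001], [0.001, 0.001, -1.0]]
ft_force: [0.0, 0.5, 0.1]
finger_gap: 0.494
grip_force: 0.0
clock: 45.28
ee_pos: [0.491, 0.0559, 0.2603]
ee_rot: [[-0.552, 0.834, 0.001], [0.834, 0.552, 0.001], [0.0, 0.001, -1.0]]
ft_force: [-0.6, 1.0, -0.4]
finger_gap: 0.498
grip_force: 0.0
clock: 45.7
ee_pos: [0.4909, 0.0557, 0.2603]
ee_rot: [[-0.826, 0.564, 0.001], [0.564, 0.826, 0.001], [-0.0, 0.001, -1.0]]
ft_force: [-0.8, 0.3, 0.9]
finger_gap: 0.4
grip_force: 0.0
d [-0.0029 -0.0043  0.2103] rows 5.0 turn 0.5 q7 50.7 t 45.7 yaw 55.7
```

```bash
python3 steer.py '[[0.4,-0.003,-0.0043,0.03,0.5],[0.4,-0.003,-0.0043,0.07,0.5],[0.4,-0.003,-0.0043,0.11,0.5],[0.4,-0.003,-0.0043,0.15,0.5],[0.4,-0.003,-0.0043,0.16,0.5]]'
python3 steer.py '[[0.4,0,0,0,0],[0.4,0,0,0,0],[0.4,0,0,0,0]]'
python3 to.py 0.491 0.0507 0.049 55.2
```

```text
clock: 46.12
ee_pos: [0.4865, 0.05, 0.0951]
ee_rot: [[-0.82, 0.572, -0.009], [0.572, 0.82, -0.003], [0.006, -0.008, -1.0]]
ft_force: [-2.0, -0.4, -0.7]
finger_gap: 0.401
grip_force: 0.0
clock: 46.37
ee_pos: [0.493, 0.0504, 0.1023]
ee_rot: [[-0.82, 0.572, 0.004], [0.572, 0.82, 0.001], [-0.003, 0.004, -1.0]]
ft_force: [1.2, 0.5, -0.1]
finger_gap: 0.4
grip_force: 0.0
d [ 0.002  -0.0011  0.0533] rows 1.3 turn -0.1 q7 62.8 t 46.4 yaw 55.1
```

```bash
python3 steer.py '[[0.4,0.001,0,0.015,0],[0.4,0.001,0,0.035,0],[0.4,0.001,0,0.048,0],[0.4,0.001,0,0.051,0],[0.4,0.001,0,0.051,0]]'
python3 steer.py '[[0.4,0,0,0,0],[0.4,0,0,0,0]]'
python3 steer.py '[[0,0,0,0,0],[0,0,0,0,0],[0,0,0,0,0],[0,0,0,0,0],[0,0,0,0,0]]' 40
python3 -c "
from to import *
s=state(); print(s['wrist_torque']); cv2.imwrite('pics/d.png',cv2.resize(eyes.camera('side')[160:260,280:400],(720,600),interpolation=2))"
```

```text
clock: 46.78
ee_pos: [0.491, 0.0511, 0.0501]
ee_rot: [[-0.82, 0.572, 0.002], [0.572, 0.82, 0.001], [-0.001, 0.002, -1.0]]
ft_force: [0.1, 0.3, 1.0]
finger_gap: 0.398
grip_force: 0.0
clock: 46.95
ee_pos: [0.4914, 0.051, 0.0505]
ee_rot: [[-0.82, 0.572, 0.003], [0.572, 0.82, 0.001], [-0.002, 0.003, -1.0]]
ft_force: [0.7, -0.2, 0.1]
finger_gap: 0.404
grip_force: 0.0
clock: 47.37
ee_pos: [0.4909, 0.0512, 0.0499]
ee_rot: [[-0.82, 0.572, 0.002], [0.572, 0.82, 0.001], [-0.001, 0.002, -1.0]]
ft_force: [-0.4, 0.9, 7.2]
finger_gap: 0.131
grip_force: 41.3
[0.1478705  0.20434855 0.01955512]
```

View pics/d.png

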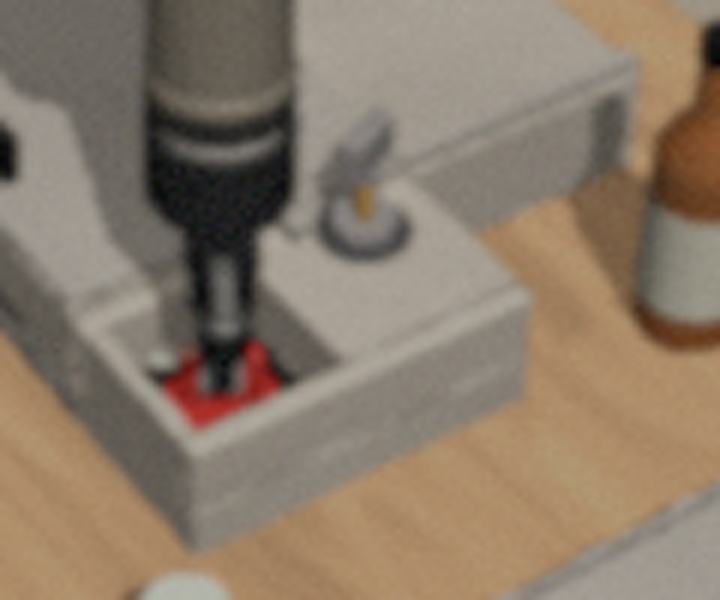

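The fingers hold the dial's bar, with the white pointer at front-left (160,355). The screw is still up at (365,160). Turning.

```bash
python3 steer.py '[[0,0,0,0,7],[0,0,0,0,14],[0,0,0,0,21],[0,0,0,0,28],[0,0,0,0,35]]'
python3 steer.py '[[0,0,0,0,7],[0,0,0,0,14],[0,0,0,0,21],[0,0,0,0,28],[0,0,0,0,35]]'
python3 steer.py '[[0,0,0,0,7],[0,0,0,0,14],[0,0,0,0,21],[0,0,0,0,28],[0,0,0,0,34.7]]'
python3 steer.py '[[0,0,0,0,0],[0,0,0,0,0]]'
python3 to.py 0.491 0.0507 0.05 -49.65
```

```text
clock: 47.83
ee_pos: [0.4911, 0.0514, 0.05]
ee_rot: [[-0.339, 0.941, 0.002], [0.941, 0.339, 0.001], [0.001, 0.002, -1.0]]
ft_force: [-0.4, 1.3, 4.2]
finger_gap: 0.133
grip_force: 41.2
clock: 48.25
ee_pos: [0.4914, 0.0514, 0.05]
ee_rot: [[0.262, 0.965, 0.003], [0.965, -0.262, 0.001], [0.002, 0.002, -1.0]]
ft_force: [1.1, 0.8, 5.0]
finger_gap: 0.128
grip_force: 41.1
clock: 48.67
ee_pos: [0.4916, 0.0512, 0.05]
ee_rot: [[0.765, 0.645, 0.003], [0.645, -0.765, 0.001], [0.003, 0.001, -1.0]]
ft_force: [1.6, -0.1, 3.7]
finger_gap: 0.127
grip_force: 41.0
clock: 48.83
ee_pos: [0.4916, 0.0512, 0.05]
ee_rot: [[0.761, 0.649, 0.003], [0.649, -0.761, 0.0], [0.002, 0.002, -1.0]]
ft_force: [-0.2, 1.4, 6.0]
finger_gap: 0.127
grip_force: 41.3
d [-0.0008 -0.     -0.    ] rows 0.0 turn 0.1 q7 -16.5 t 48.8 yaw -49.6
```

Release, rise, move clear to the left front, and look.

```bash
python3 steer.py '[[0.2,0,0,0,0],[0.35,0,0,0,0],[0.35,0,0,0,0],[0.35,0,0,-0.02,0],[0.35,0,0,-0.05,0]]'
python3 steer.py '[[0.4,0,0,-0.04,0],[0.4,0,0,-0.08,0],[0.4,0,0,-0.12,0],[0.4,0,0,-0.16,0],[0.4,0,0,-0.2,0]]'
python3 steer.py '[[0.4,0.025,-0.03,0,0],[0.4,0.05,-0.06,0,0],[0.4,0.08,-0.09,0,0],[0.4,0.11,-0.12,0,0],[0.4,0.14,-0.15,0,0]]'
python3 steer.py '[[0.4,0.025,-0.03,0,0],[0.4,0.05,-0.06,0,0],[0.4,0.05,-0.06,0,0],[0.4,0.05,-0.06,0,0]]'
python3 -c "
from to import *
for c in('side','top'): cv2.imwrite(f'pics/e{c}.png',eyes.camera(c))
a=cv2.imread('pics/eside.png')[130:250,245:395]; b=cv2.imread('pics/etop.png')[130:250,260:380]
cv2.imwrite('pics/e.png',np.hstack([cv2.resize(a,(430,344),interpolation=2),cv2.resize(b,(344,344),interpolation=2)]))
im=b; hsv=cv2.cvtColor(cv2.imread('pics/etop.png'),cv2.COLOR_BGR2HSV).astype(int)
roi=np.zeros((400,640),bool); roi[212:240,325:352]=1
n,lab,st,cen=cv2.connectedComponentsWithStats((roi&(hsv[...,1]<90)&(hsv[...,2]>110)).astype(np.uint8))
D=np.array([.491,.0507])
for i in range(1,n):
    if st[i,4]>5:
        v=RS.T@(plane('top',*cen[i],.07)[:2]-D); print(st[i],v.round(4),np.arctan2(v[1],-v[0]).round(3))
print(state()['ee_pos'])"
```

```text
clock: 49.25
ee_pos: [0.4873, 0.0506, 0.0974]
ee_rot: [[0.762, 0.648, -0.006], [0.648, -0.762, -0.001], [-0.005, -0.003, -1.0]]
ft_force: [0.2, 0.7, 0.5]
finger_gap: 0.352
grip_force: 0.0
clock: 49.67
ee_pos: [0.4894, 0.0498, 0.3002]
ee_rot: [[0.762, 0.647, -0.001], [0.647, -0.762, -0.001], [-0.002, 0.001, -1.0]]
ft_force: [0.9, 2.3, 0.1]
finger_gap: 0.398
grip_force: 0.0
clock: 50.08
ee_pos: [0.4984, 0.2554, 0.2987]
ee_rot: [[0.761, 0.649, -0.001], [0.649, -0.761, 0.001], [0.0, -0.002, -1.0]]
ft_force: [0.9, 0.1, 1.1]
finger_gap: 0.402
grip_force: 0.0
clock: 50.42
ee_pos: [0.4971, 0.3344, 0.2977]
ee_rot: [[0.758, 0.653, -0.001], [0.653, -0.758, -0.002], [-0.002, 0.001, -1.0]]
ft_force: [-0.1, -0.9, -1.0]
finger_gap: 0.399
grip_force: 0.0
[330 213   9  10  19] [0.0126 0.0149] 2.276
[325 238  15   2  19] [-0.0464  0.0167] 0.345
[0.49821156 0.33011346 0.29866814]
```

View pics/e.png

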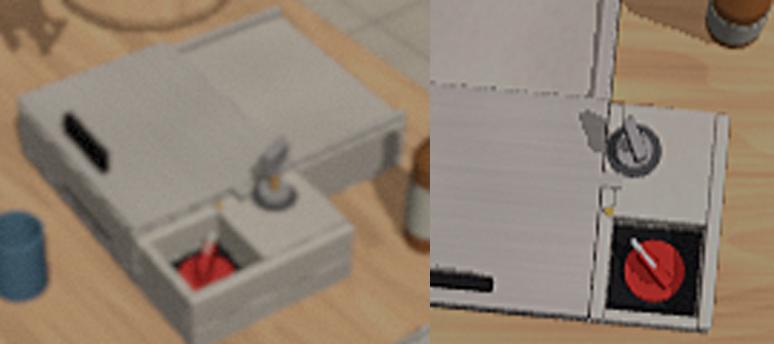

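The lid is shut and the screw is up. The pointer runs from (655,266) to (631,239) in the crop, towards the stud at (608,211). One sub-pixel check of the angle before handing in.

```bash
python3 - <<'E'
from to import *
D=np.array([.491,.0507])
for f in ("qtop","etop"):
    im=cv2.imread(f"pics/{f}.png").astype(float); roi=np.zeros((400,640)); 
    cv2.circle(roi,(338,224),12,1,-1)
    w=np.clip(np.minimum(im[...,1],im[...,0])-65,0,None)*roi
    ys,xs=np.nonzero(w>20); P=np.array([RS.T@(plane("top",x,y,.07)[:2]-D) for x,y in zip(xs,ys)]); ww=w[ys,xs]
    c=np.average(P,axis=0,weights=ww); C=np.cov(P.T,aweights=ww); u=np.linalg.eigh(C)[1][:,1]; u*=np.sign(u@c)
    print(f,len(xs),c.round(4),"centroid",np.arctan2(c[1],-c[0]).round(3),"axis",np.arctan2(u[1],-u[0]).round(3))
E
```

```text
qtop 25 [-0.0173  0.0106] centroid 0.548 axis 0.509
etop 23 [0.0106 0.0123] centroid 2.282 axis 2.34
```

```bash
python3 -c "
from plant import ctrl, eyes, state
print(ctrl.close_job())"
```

```text
the job is handed in; nothing more can be done
None
```

I handed the job in at about 50 s on the robot's clock: all four spoons lie flat and apart in the shut steriliser, the screw is up and driven to its stop, and the dial reads about 2.34 rad; the verdict was not shown.

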